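# Put the heel roller back on the footrest spindle

### The arm

A 7-joint arm with a two-finger parallel gripper is mounted at the origin on the work surface. World frame = base frame: x ahead of the robot, y to its left, z up, the work surface at z = 0. Lengths are in m, angles in degrees, forces in N, time in s.
With the tool pointing down it reaches from about 0.425 to 0.875 m from the base axis. Payload 4.7 kg.
Tool frame: the origin (TCP) lies at the centre of the arm's flange, where the gripper is bolted on; the fingertips stand 182 mm ahead of it and the grasp point (between the pads) lies 164 mm ahead of it; z points along the fingers, x is the direction in which the jaws open and shut, and the axes are right-handed (so a half turn about z gives the same grasp; the last joint's range is limited). The gripper opens to 87 mm and grips with 3 to 60 N. Pads are 19 mm wide; open, the fingers measure 117 mm over their backs; the gripper's body (75 mm by 190 mm) begins 51 mm behind the grasp point.
Start: joints at [65.839, 18.392, -4.016, 83.108, 1.295, 78.541, -3.26], TCP at [0.274, -0.589, 0.405] pointing down, gripper open.
Joint ranges: [-163.93, 163.93], [-17.29, 119.83], [-79.2, 71.16], [3.27, 140.29], [-89.18, 269.18], [5.43, 117.66], [-154.24, 154.24]. Speed limits (degrees/s): [147.25, 147.25, 180, 180, 180, 180, 180].

### API

Orientations are given as [roll, pitch, yaw] about the fixed x, y, z axes, in that order (R = Rz(yaw) Ry(pitch) Rx(roll)).
In Python, from cell import env gives the robot as it stands. The module is installed in compiled form; this text tells all that it offers.
- The arm moves only by the tool carry_out, never from a script. Its argument "increments" is a list of rows, each a list of 5 numbers: the shift along the world's x, y, z in m, then the turn about the world's z in degrees, then the gripper's target within -1 to 1 (shut at 1, half-way at 0, fully open at -1). In form: [[dx, dy, dz, spin, jaw], ...]. A call has 1 to 20 rows; each row is the pose to reach, as a shift and turn from the pose commanded when the call began; what a row does not reach only later rows make up. A row lasts 1/10 s, in which the tool goes at most 50 mm and 8.59 degrees, less where a joint would pass 70% of its speed; a pose out of reach is approached as far as the arm can. A call with a gripper value outside its range is refused whole. The fingers move at their own pace and stop on an object; "grip_force" is the grip in N (left out, the last holds). Time passes only in rows, so rows that repeat a pose let the fingers close. It gives the time, the measured TCP pose, the force and the opening at its end, in the units of the state.
- env.get_obs(): the state, without advancing time (a new reading comes with each control period).
- env.read_camera(name): name is "side" or "top" or "wrist"; returns (picture, depth): 480x640x3 uint8, red, green, blue; 480x640 float32, m along the optical axis (not along the pixel's ray), 0 where there is no reading.
- env.get_calibration(name): a dict with "K" (3x3 intrinsics, pixels), "camera_from_world" (4x4, takes a point from world to camera coordinates); the wrist camera has in their place "T_tool_cam" (4x4, takes a point from camera to tool coordinates, whose origin is the TCP and whose axes are the tool frame's). Camera axes: x right, y down, z forward; pixel columns grow to the right and rows downward; lengths in m; the calibration is good to about 2 mm. A picture is of the moment at which its call begins: read the wrist's pose just before it. get_calibration takes no time and is no camera call.
- env.sign_off(): hands the job in, once; it reports no verdict.
The state is a dict: "time_s": time; "qpos": joint angles; "joint_velocities": joint speeds; "effort": joint torques, N m; "tool_pos": TCP position; "tool_rot": TCP orientation; "force": force on the tool from outside, world axes, zero at the start; "wrist_torque": the same for the moment, N m; "grip_width": finger opening in m.
Only numpy, scipy, OpenCV 4.12 (cv2) and the standard library are available. Lean on these libraries where they do the work, as an engineer would, in place of code of your own. Each camera call takes 0.05 s, during which the arm holds its last target.

### The job

Thread the parts onto the horizontal spindle on the side of the green footrest box, one at a time: first the rosewood roller, then the brass flange, then the black end cap. Each must click past the red sprung latch on top of the spindle; press the cap in against the sprung collar by feel, just until the latch pops up in front of it and keeps the stack on. Never press the collar in by more than 12 mm, which would crush its spring, do not ram the box or its spindle, and leave the other things on the table where they are.

Things in the scene. Friction and masses are not known exactly. Their poses are not given: they have to be found in the camera images.
- footrest: Footrest box of green painted steel, fixed to the table: 240 (own x) x 160 (own y) mm, 202 mm high with a wooden foot block to 222 mm; its lid overhangs by 10 mm at 190 to 202 mm height. Origin: centre of its underside. A steel spindle, 12 mm thick, stands out level from its side along its NEGATIVE y axis. Do not ram it.
- spindle_root (a point): The spindle's axis where it leaves the box's side, 120 mm above the table; the spindle runs along this point's NEGATIVE y. Its end, coned to 6 mm over the last 6 mm, is 142 mm out; but the rod's setting differs each time by up to 12 mm either way and is not measured, so this and the distances given for the collar and the latch all shift by the same unknown amount: feel for it.
- collar (a joint): How far the brass sprung collar (28 mm across, on the spindle by the box) is pressed boxwards, m: 0 free. Its spring pushes back with 4 N at 0, 7.2 N at 0.008, 8.8 N at 0.012, and is crushed (spoilt) beyond that; part friction adds 2 to 5 N to the push. Its outer face is 34 mm from spindle_root when free (+-12). The stack of three parts is 88 mm long: it latches at 0.008.
- latch (a joint): How far the red sprung latch on top of the spindle is pressed down, m: 0 up, 0.0035 level with the rod. Its upright face, 3.5 mm above the rod, looks at the box, 114 mm from spindle_root (+-12); its 20 degree ramp runs from there down to 135 mm (+-12). A part pushed on presses it down (2 to 3 N spring, up to about 8 N of push); it pops up once the part's outer face is past the upright face.
- roller_c (a point): Dark red-brown rosewood roller, 60 g: octagonal, 36 mm across flats, 40 mm long, with a level 15 mm bore through it along this point's y; alike from both ends. It stands on a flat on the table; grip its upright side flats, closing along this point's x. This point: its centre, on the bore's axis, 18 mm above the table at the start.
- flange_c (a point): Brass flange, 120 g: octagonal, 46 mm across flats, 22 mm long, with a level 15 mm bore through it along this point's y; alike from both ends. It stands on a flat on the table; grip its upright side flats, closing along this point's x. This point: its centre, on the bore's axis, 23 mm above the table at the start.
- cap_c (a point): Black end cap with two red inlaid lines, 90 g: octagonal, 40 mm across flats, 26 mm long, with a level 15 mm bore through it along this point's y; alike from both ends. It stands on a flat on the table; grip its upright side flats, closing along this point's x. This point: its centre, on the bore's axis, 20 mm above the table at the start.
- tin: Black japanned polish tin, 62 mm across, 25 mm high, among the parts; to be left alone. Origin at the centre of its underside.
- dauber: Rosewood-backed dauber, about 110 x 34 x 32 mm, lying near the robot; to be left alone. Origin at the centre of its underside.
- cup: White porcelain cup, 76 mm across, 70 mm high; to be left alone. Origin at the centre of its underside.
- brush: Wooden shoe brush, 55 x 160 x 44 mm; to be left alone. Origin at the centre of its underside.
- dye: Amber glass dye bottle, 52 mm across, 110 mm high; to be left alone. Origin at the centre of its underside.
- wax: Glass wax jar, 60 mm across, 60 mm high; to be left alone. Origin at the centre of its underside.
Mind the look-alikes: they are no part of the job. What is shaped like the part that bears roller_c but blue or orange is not meant.

How it is judged:
By the outcome, as a careful person would: the job done as asked, in the order asked, and still so for the second after the job is handed in, with the robot touching nothing.
It also fails if it takes over 72 s, if anything falls off the work surface, if the arm or the gripper's body presses on something with over 40 N, if the wrist force passes 120 N, or if a joint passes its speed limit or range.

## Working session

There is one attempt and no reset: what is moved stays moved. The work goes in short steps, Python scripts to look and compute and a tool call to move; the robot and the scene stay as the last step left them, time stands still between calls to the robot, and variables do not carry over. Pictures are saved under pics/ and viewed, and the job is handed in when it is done.

Besides the shell and the picture viewer there is one more tool, called after "Request:" as name([rows], argument=value, ...), one row to a line, values as JSON. carry_out: Moves the arm, as the interface text tells. Its arguments: {"type":"object","properties":{"increments":{"type":"array"},"grip_force":{"type":"number"}},"required":["increments"]}

```bash
mkdir -p pics; ls; python3 - <<'E'
from cell import env
import cv2,numpy as np
o=env.get_obs()
for k,v in o.items(): print(k,np.round(v,4).tolist())
for n in ("top","side","wrist"):
    p,d=env.read_camera(n); cv2.imwrite(f"pics/{n}0.png",p[:,:,::-1]); np.save(f"pics/{n}0.npy",d)
    print(n,{k:np.round(v,4).tolist() for k,v in env.get_calibration(n).items()})
E
```

```text
pics
time_s 0.0
qpos [65.8388, 18.4402, -4.0173, 83.1736, 1.2959, 78.5407, -3.2601]
joint_velocities [-0.0341, 0.1198, 0.0378, -0.0732, 0.0219, -0.0184, 0.0263]
effort [0.0002, -49.1285, -0.4036, -31.2526, -0.0638, 0.0437, 0.0002]
tool_pos [0.2743, -0.5891, 0.4037]
tool_rot [179.994, 0.1092, -65.0273]
force [-0.2174, -0.008, -0.241]
wrist_torque [-0.0272, -0.0355, -0.0082]
grip_width 0.0869
top {'K': [[557.8048, 0.0, 317.9858], [0.0, 557.8048, 246.4324], [0.0, 0.0, 1.0]], 'camera_from_world': [[0.0186, -0.9998, 0.0067, -0.081], [-0.9722, -0.0196, -0.2334, 0.6343], [0.2335, -0.0021, -0.9724, 0.9931], [0.0, 0.0, 0.0, 1.0]]}
side {'K': [[593.7609, 0.0, 313.3726], [0.0, 593.7609, 245.7937], [0.0, 0.0, 1.0]], 'camera_from_world': [[-0.9368, -0.3491, 0.0216, 0.5778], [-0.1932, 0.4651, -0.8639, 0.2403], [0.2915, -0.8135, -0.5032, 0.9336], [0.0, 0.0, 0.0, 1.0]]}
wrist {'K': [[374.9152, 0.0, 313.0181], [0.0, 374.9152, 239.6372], [0.0, 0.0, 1.0]], 'T_tool_cam': [[1.0, 0.0, -0.001, -0.0001], [0.0002, 0.963, 0.2696, -0.0738], [0.001, -0.2696, 0.963, 0.0196], [0.0, 0.0, 0.0, 1.0]]}
```

View pics/top0.png

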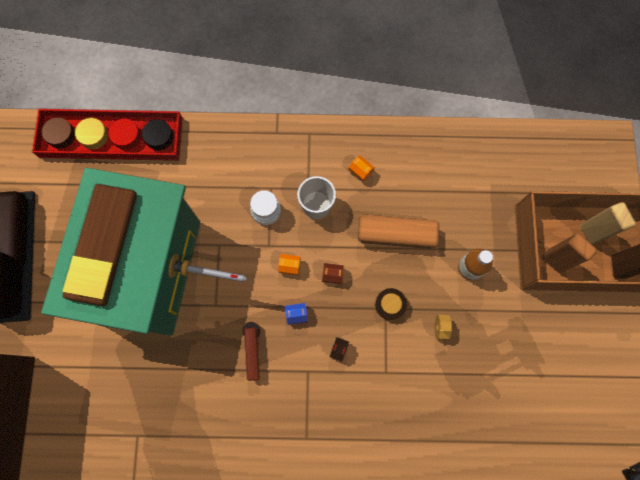

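View pics/side0.png

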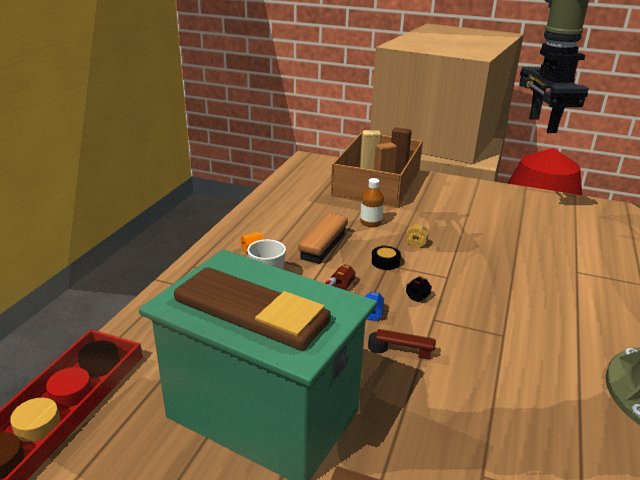

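View pics/wrist0.png

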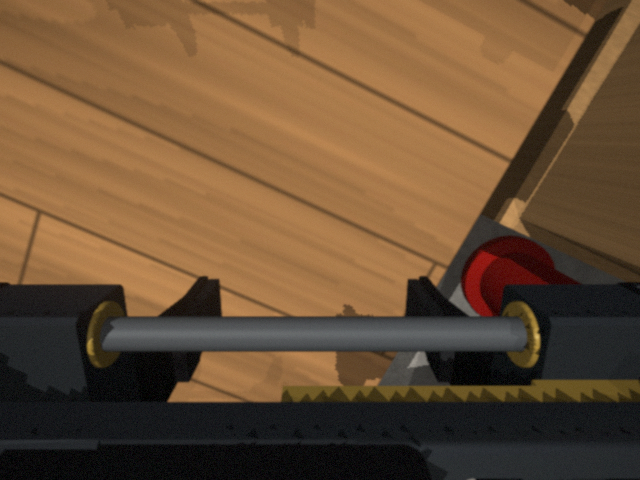

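The top view shows the green box at about (125,250) and the spindle running from (180,268) to (245,278). The roller is at (333,273), the flange at (444,327) and the cap at (340,349). The orange parts at (289,264) and (361,168) and the blue one at (296,314) are the look-alikes. I'll measure these next.

```bash
cat > h.py <<'E'
import numpy as np,cv2
from cell import env
def cloud(name,p,d,T=None):
    c=env.get_calibration(name);K=c["K"]
    v,u=np.mgrid[:480,:640]
    P=np.stack([(u-K[0,2])/K[0,0]*d,(v-K[1,2])/K[1,1]*d,d,np.ones_like(d)],-1)
    M=np.linalg.inv(c["camera_from_world"]) if T is None else T@c["T_tool_cam"]
    W=P@M.T
    return W[...,:3]
def proj(name,X):
    c=env.get_calibration(name);K=c["K"];q=c["camera_from_world"]@np.append(X,1)
    return (K@q[:3])[:2]/q[2]
def toolT(o):
    from scipy.spatial.transform import Rotation as R
    T=np.eye(4);T[:3,:3]=R.from_euler('xyz',o["tool_rot"],degrees=True).as_matrix();T[:3,3]=o["tool_pos"];return T
E
python3 - <<'E'
from h import *
p=cv2.imread("pics/top0.png");d=np.load("pics/top0.npy")
W=cloud("top",p,d); np.save("pics/topW.npy",W)
for n,(u,v,r) in dict(roller=(333,273,16),flange=(444,327,16),cap=(340,349,16),tin=(391,305,20),blue=(296,314,18),or1=(289,264,16),or2=(361,168,16),cup=(317,196,25),brush=(398,231,45),dye=(476,264,22),wax=(265,208,22),dauber=(252,352,34)).items():
    w=W[v-r:v+r,u-r:u+r].reshape(-1,3); w=w[(w[:,2]>.012)]
    zt=np.percentile(w[:,2],98)
    t=w[w[:,2]>zt-.004]
    pc=lambda a:np.round([a.min(0),a.max(0)],3).tolist()
    rr=cv2.minAreaRect((t[:,:2]*1000).astype(np.float32))
    print(n,"ztop",round(zt,3),"topmean",np.round(t[:,:2].mean(0),4),"ext",pc(w[:,:2]),"rect(mm)",np.round(rr[0],1),np.round(rr[1],1),round(rr[2],1))
# box
for lo,hi in ((.198,.206),(.215,.23)):
    m=(W[...,2]>lo)&(W[...,2]<hi); m[:,300:]=0
    a=(W[m][:,:2]*1000).astype(np.float32); r=cv2.minAreaRect(a);print("box",lo,np.round(r[0],1),np.round(r[1],1),round(r[2],2),a.min(0),a.max(0), W[m][:,2].mean())
m=(W[...,2]>.09)&(W[...,2]<.14); m[:,:190]=0;m[:,260:]=0;m[:255]=0;m[300:]=0
a=W[m];print(len(a)); print(np.round(a[np.argsort(a[:,1])][::12],3))
cv2.imwrite("pics/topz.png",cv2.resize(p[220:380,160:360],(800,640),interpolation=cv2.INTER_CUBIC)[:600])
E
```

```text
roller ztop 0.04 topmean [ 0.5769 -0.0957] ext [[0.386, -0.119], [0.614, -0.066]] rect(mm) [495.3 -92.2] [ 38.5 220.6] 86.6
flange ztop 0.05 topmean [ 0.4813 -0.286 ] ext [[0.386, -0.325], [0.515, -0.066]] rect(mm) [ 447.4 -193.1] [ 25.6 280.1] 20.5
cap ztop 0.045 topmean [ 0.441  -0.1072] ext [[0.386, -0.13], [0.468, -0.066]] rect(mm) [418.  -96.7] [25.3 84. ] 63.1
tin ztop 0.03 topmean [ 0.5327 -0.2111] ext [[0.386, -0.244], [0.567, -0.066]] rect(mm) [ 478.9 -144. ] [ 58.6 237.4] 39.5
blue ztop 0.04 topmean [ 0.5054 -0.0298] ext [[0.386, -0.066], [0.533, -0.007]] rect(mm) [452.1 -36.7] [139.1  38.9] 8.7
or1 ztop 0.041 topmean [ 0.5904 -0.0166] ext [[0.386, -0.066], [0.631, 0.01]] rect(mm) [509.  -45.3] [246.   38.2] 18.6
or2 ztop 0.04 topmean [ 0.8038 -0.1509] ext [[0.386, -0.181], [0.846, -0.066]] rect(mm) [ 609.  -121.3] [ 37.6 457.2] 80.9
cup ztop 0.073 topmean [ 0.7191 -0.0635] ext [[0.386, -0.098], [0.78, -0.025]] rect(mm) [582.6 -66.2] [392.6  73. ] 1.5
brush ztop 0.049 topmean [ 0.6608 -0.2138] ext [[0.386, -0.309], [0.714, -0.066]] rect(mm) [ 580.6 -141.5] [142.  391.6] 49.
[... 530 characters left out ...]
424] [703.5047 343.4659] 0.22247167304428483
372
[[0.561 0.062 0.123]
 [0.56  0.065 0.122]
 [0.561 0.069 0.125]
 [0.564 0.072 0.127]
 [0.564 0.076 0.127]
 [0.559 0.078 0.123]
 [0.562 0.081 0.126]
 [0.563 0.085 0.123]
 [0.566 0.088 0.127]
 [0.57  0.091 0.122]
 [0.563 0.094 0.121]
 [0.566 0.098 0.124]
 [0.564 0.101 0.123]
 [0.569 0.105 0.125]
 [0.573 0.107 0.124]
 [0.575 0.111 0.124]
 [0.571 0.114 0.125]
 [0.572 0.117 0.127]
 [0.566 0.12  0.12 ]
 [0.577 0.124 0.122]
 [0.571 0.127 0.122]
 [0.569 0.13  0.124]
 [0.571 0.134 0.125]
 [0.578 0.136 0.124]
 [0.579 0.14  0.127]
 [0.576 0.143 0.125]
 [0.574 0.146 0.127]
 [0.581 0.149 0.125]
 [0.581 0.153 0.125]
 [0.581 0.156 0.125]
 [0.575 0.159 0.127]]
```

View pics/topz.png

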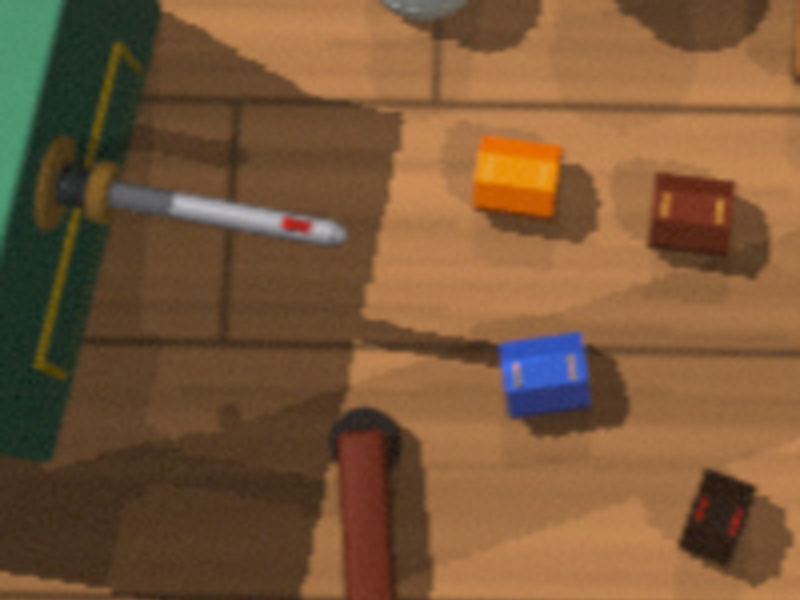

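```bash
python3 - <<'E'
from h import *
p=cv2.imread("pics/top0.png");d=np.load("pics/top0.npy");W=np.load("pics/topW.npy")
ok=d>0
H=dict(roller=.036,flange=.046,cap=.040,blue=.036,or1=.036)
for n,(u,v,r) in dict(roller=(333,273,16),flange=(444,327,17),cap=(340,349,16),blue=(296,314,18),or1=(289,264,16),tin=(391,305,20)).items():
    s=np.s_[v-r:v+r,u-r:u+r]; w=W[s][ok[s]]; w=w[w[:,2]>.010]
    c=np.median(w[:,:2],0); w=w[np.linalg.norm(w[:,:2]-c,axis=1)<.045]
    zt=np.percentile(w[:,2],90); t=w[w[:,2]>zt-.005]
    for a,l in ((w,'all'),(t,'top')):
        R=cv2.minAreaRect((a[:,:2]*1000).astype(np.float32))
        print(n,l,len(a),"z90",round(zt,4),"mean",np.round(a[:,:2].mean(0),4),np.round(R[0],1),np.round(R[1],1),round(R[2],1))
# lid corners
m=ok&(W[...,2]>.196)&(W[...,2]<.208); m[:,300:]=0
a=W[m][:,:2]*1000
h=cv2.convexHull(a.astype(np.float32));e=cv2.approxPolyDP(h,8,True)[:,0];print(e)
m=ok&(W[...,2]>.10)&(W[...,2]<.135); m[:,196:]&=True; m[:,:200]=0;m[:,260:]=0;m[:255]=0;m[300:]=0
a=W[m];f=cv2.fitLine((a[:,:2]*1000).astype(np.float32),cv2.DIST_HUBER,0,.01,.01).ravel();print("spindle",f,np.degrees(np.arctan2(f[1],f[0])),a[:,1].min(),np.median(a[:,2]))
E
```

```text
roller all 384 z90 0.0373 mean [ 0.5923 -0.0975] [594.4 -97.7] [39.8 36. ] 84.0
roller top 215 z90 0.0373 mean [ 0.594  -0.0973] [595.6 -97.7] [39.6 28.2] 86.3
flange all 365 z90 0.0473 mean [ 0.4911 -0.311 ] [ 492.2 -313.1] [23.  45.7] 88.0
flange top 159 z90 0.0473 mean [ 0.4919 -0.313 ] [ 492.2 -312.7] [22.2 30.5] 86.5
cap all 297 z90 0.0415 mean [ 0.4451 -0.1113] [ 446.  -111.7] [26.1 40. ] 70.7
cap top 164 z90 0.0415 mean [ 0.4456 -0.1113] [ 445.7 -111.5] [25.8 27.3] 70.6
blue all 393 z90 0.0374 mean [ 0.5117 -0.0275] [513.3 -27.2] [36.3 39.9] 9.2
blue top 215 z90 0.0374 mean [ 0.5131 -0.0273] [513.7 -27.1] [26.4 39.9] 9.4
or1 all 387 z90 0.0375 mean [ 0.609  -0.0108] [611.2 -10.5] [40.  36.6] 82.7
or1 top 215 z90 0.0375 mean [ 0.6106 -0.0104] [610.1 -10.4] [39.8 26.3] 82.4
tin all 779 z90 0.0276 mean [ 0.5355 -0.2126] [ 535.9 -213.4] [60.4 60.5] 45.2
tin top 672 z90 0.0276 mean [ 0.5359 -0.2131] [ 535.9 -213.4] [60.3 59.7] 46.6
[[737.22656 340.30704]
 [484.97498 382.1885 ]
 [455.7453  207.42542]
 [708.2519  164.80167]]
spindle [1.68355778e-01 9.85726297e-01 5.68397827e+02 1.02620316e+02] 80.30776 0.061676893633758945 0.12444311530668839
```

Request:
carry_out([
  [0.321,0.491,0,60,-1],
  [0.321,0.491,0,60,-1],
  [0.321,0.491,0,60,-1],
  [0.321,0.491,0,60,-1],
  [0.321,0.491,0,60,-1],
  [0.321,0.491,0,60,-1],
  [0.321,0.491,0,60,-1],
  [0.321,0.491,0,60,-1],
  [0.321,0.491,0,60,-1],
  [0.321,0.491,0,60,-1],
  [0.321,0.491,0,60,-1],
  [0.321,0.491,0,60,-1],
  [0.321,0.491,0,60,-1],
  [0.321,0.491,0,60,-1],
  [0.321,0.491,0,60,-1],
  [0.321,0.491,0,60,-1],
  [0.321,0.491,0,60,-1],
])

```text
time_s: 1.85
tool_pos: [0.5949, -0.0998, 0.4048]
tool_rot: [180.0, 0.0, -5.2]
force: [-0.3, -0.5, 0.3]
grip_width: 0.0871
```

```bash
cat > wl.py <<'E'
import sys
from h import *
o=env.get_obs(); p,d=env.read_camera("wrist"); n=sys.argv[1]
cv2.imwrite(f"pics/{n}.png",p[:,:,::-1]); W=cloud("wrist",p,d,toolT(o)); np.savez(f"pics/{n}.npz",W=W,d=d)
print(o["time_s"],np.round(o["tool_pos"],4),np.round(o["tool_rot"],2),np.round(o["force"],2),o["grip_width"])
E
python3 wl.py w1
```

```text
1.85 [ 0.5949 -0.0998  0.4048] [179.96   0.    -5.18] [-0.26 -0.54  0.28] 0.08708971626613075
```

View pics/w1.png

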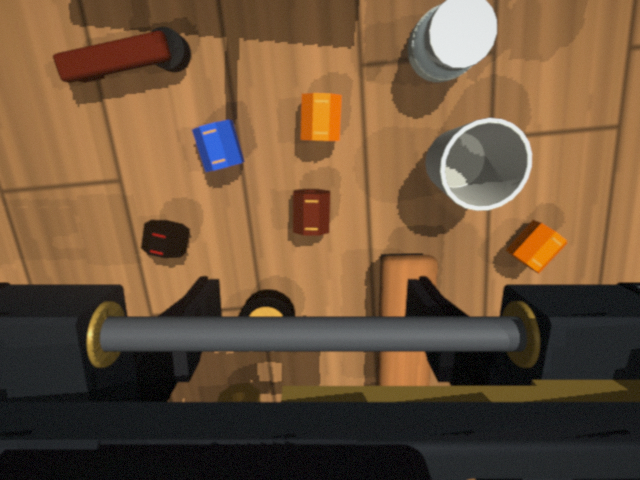

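The wrist view shows the roller at (312,212), aligned with the jaws, and the cap at (165,240).

```bash
cat > blob.py <<'E'
from h import *
def blob(n,u,v,r,pr=True):
    z=np.load(f"pics/{n}.npz");W,d=z["W"],z["d"]
    s=np.s_[v-r:v+r,u-r:u+r]; w=W[s][d[s]>0]; w=w[w[:,2]>.010]
    c=np.median(w[:,:2],0); w=w[np.linalg.norm(w[:,:2]-c,axis=1)<.045]
    zt=np.percentile(w[:,2],90); t=w[w[:,2]>zt-.005]
    for a,l in ((w,'all'),(t,'top')):
        R=cv2.minAreaRect((a[:,:2]*1000).astype(np.float32))
        print(l,len(a),"z90",round(zt,4),np.round(R[0],1),np.round(R[1],1),round(R[2],1))
E
python3 -c "
from blob import *
blob('w1',312,212,30);blob('w1',165,240,32)"
```

```text
all 1660 z90 0.0369 [593.2 -98.6] [40.5 36. ] 83.8
top 1036 z90 0.0369 [593.  -98.6] [40.4 25.2] 84.2
all 1503 z90 0.0409 [ 444.6 -112.5] [27.5 40.7] 71.0
top 724 z90 0.0409 [ 445.  -112.7] [27.4 27.9] 71.3
```

Request:
carry_out([
  [-0.001,0,-0.05,0,-1],
  [-0.001,0,-0.1,0,-1],
  [-0.001,0,-0.15,0,-1],
  [-0.001,0,-0.19,0,-1],
  [-0.001,0,-0.208,0,-1],
  [-0.001,0,-0.218,0,-1],
  [-0.001,0,-0.218,0,-1],
  [-0.001,0,-0.218,0,-1],
], grip_force=30)

```text
time_s: 2.7
tool_pos: [0.5951, -0.0985, 0.1881]
tool_rot: [180.0, -0.1, -5.1]
force: [0.3, 0.1, -0.1]
grip_width: 0.087
```

```bash
python3 wl.py w2
```

```text
2.7 [ 0.5951 -0.0985  0.1881] [ 1.7998e+02 -1.3000e-01 -5.0500e+00] [ 0.33  0.11 -0.1 ] 0.08699410377504939
```

View pics/w2.png

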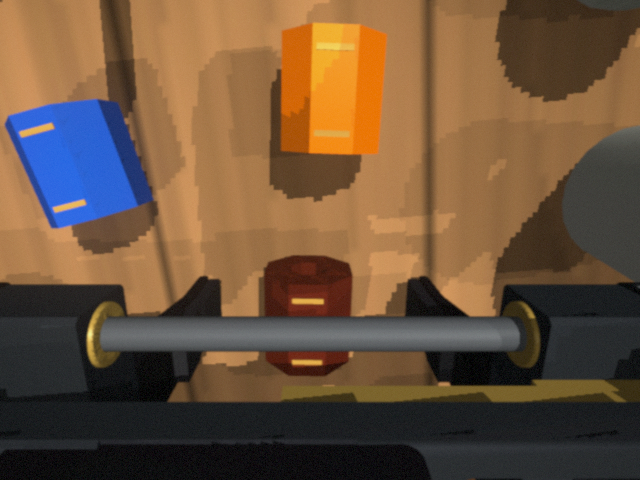

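The roller sits centred between the jaws at (308,310). I'll close on it and lift.

Request:
carry_out([
  [0,0,0,0,1],
  [0,0,0,0,1],
  [0,0,0,0,1],
  [0,0,0,0,1],
  [0,0,0,0,1],
  [0,0,0,0,1],
  [0,0,0,0,1],
  [0,0,0,0,1],
])

```text
time_s: 3.55
tool_pos: [0.5943, -0.0982, 0.1867]
tool_rot: [180.0, 0.0, -5.0]
force: [0.1, 0.3, -1.4]
grip_width: 0.0359
```

Request:
carry_out([
  [0,0,0.04,0,1],
  [0,0,0.08,0,1],
  [-0.01,0.02,0.102,-1,1],
  [-0.03,0.06,0.102,-4.6,1],
  [-0.04,0.1,0.102,-4.6,1],
  [-0.04,0.105,0.102,-4.6,1],
  [-0.04,0.105,0.102,-4.6,1],
  [-0.04,0.105,0.102,-4.6,1],
  [-0.04,0.105,0.102,-4.6,1],
])

```text
time_s: 4.45
tool_pos: [0.5547, 0.005, 0.2885]
tool_rot: [180.0, 0.0, -9.8]
force: [0.9, 0.2, 0.0]
grip_width: 0.0355
```

```bash
python3 wl.py w3; python3 - <<'E'
from h import *
p,d=env.read_camera("top");cv2.imwrite("pics/top3.png",p[:,:,::-1]);np.savez("pics/top3.npz",W=cloud("top",p,d),d=d)
cv2.imwrite("pics/top3z.png",cv2.resize(p[210:360,150:350,::-1],(800,600),interpolation=cv2.INTER_CUBIC))
E
```

```text
4.45 [0.5547 0.005  0.2885] [ 1.7997e+02  2.0000e-02 -9.7800e+00] [0.89 0.24 0.02] 0.03554993022873584
```

View pics/w3.png

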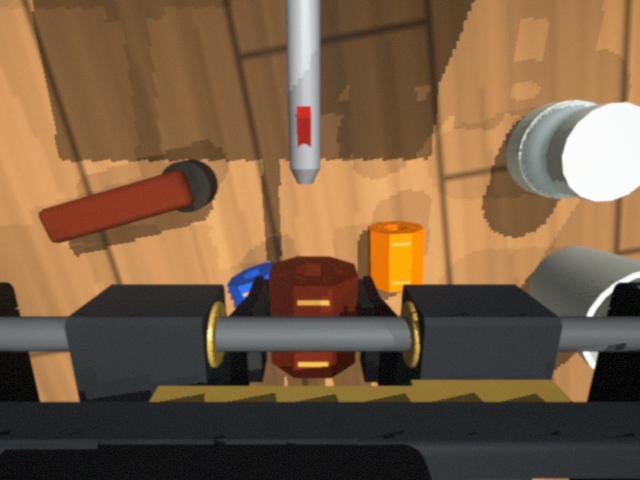

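View pics/top3z.png

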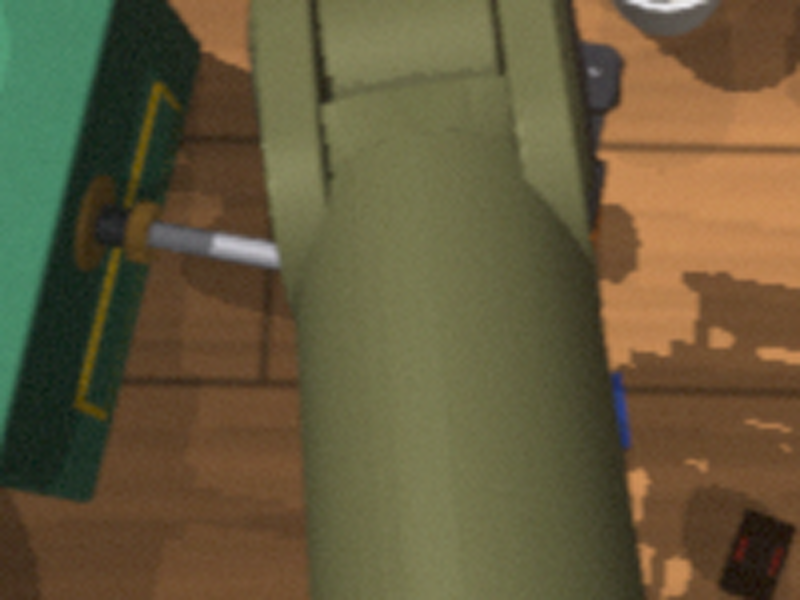

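The wrist view shows the spindle tip at (305,183), the red latch at about (304,125) and the roller bore at about (313,268). I'll measure both in the tool frame, where calibration errors are shared.

```bash
cat > rel.py <<'E'
import sys
from h import *
n=sys.argv[1]; rows=(20,180) if len(sys.argv)<3 else eval(sys.argv[2])
p=cv2.imread(f"pics/{n}.png");d=np.load(f"pics/{n}.npz")["d"]
T=np.eye(4);C=cloud("wrist",p,d,T)  # tool frame
def band(zlo,zhi,r0,r1,c0,c1):
    m=np.zeros(d.shape,bool);m[r0:r1,c0:c1]=1
    return m&(d>0)&(C[...,2]>zlo)&(C[...,2]<zhi)
m=band(.14,.20,rows[0],rows[1],260,350)
# spindle centre x per y bin
y=C[...,1][m];x=C[...,0][m];z=C[...,2][m]
print("tip y(max)",round(y.max(),4),"ymin",round(y.min(),4))
for a in np.arange(y.min(),y.max(),.01):
    k=(y>=a)&(y<a+.01)
    if k.sum()>10: print("y %.3f x[%.4f %.4f] mid %.4f  ztop %.4f zmed %.4f"%(a+.005,x[k].min(),x[k].max(),(x[k].min()+x[k].max())/2,np.percentile(z[k],5),np.median(z[k])))
E
python3 rel.py w3
python3 - <<'E'
from h import *
d=np.load("pics/w3.npz")["d"];C=cloud("wrist",None,d,np.eye(4))
m=np.zeros(d.shape,bool);m[255:315,262:364]=1
m&=(d>0)&(C[...,2]>.13)&(C[...,2]<.19)
x,y,z=C[m].T
for a in np.arange(y.min(),y.max(),.003):
    k=(y>=a)&(y<a+.003)
    if k.sum()>10: print("y %.3f n%d x[%.4f %.4f] mid %.4f z[%.4f %.4f]"%(a,k.sum(),x[k].min(),x[k].max(),(x[k].min()+x[k].max())/2,z[k].min(),z[k].max()))
p=cv2.imread("pics/w3.png");cv2.imwrite("pics/w3z.png",cv2.resize(p[90:380,230:390],(400,725),interpolation=cv2.INTER_CUBIC)[:600])
E
```

```text
tip y(max) -0.0574 ymin -0.1129
y -0.108 x[-0.0094 0.0025] mid -0.0035  ztop 0.1612 zmed 0.1630
y -0.098 x[-0.0094 0.0025] mid -0.0034  ztop 0.1613 zmed 0.1629
y -0.088 x[-0.0094 0.0026] mid -0.0034  ztop 0.1606 zmed 0.1629
y -0.078 x[-0.0092 0.0026] mid -0.0033  ztop 0.1581 zmed 0.1625
y -0.068 x[-0.0093 0.0027] mid -0.0033  ztop 0.1612 zmed 0.1629
y -0.058 x[-0.0090 0.0026] mid -0.0032  ztop 0.1618 zmed 0.1638
y -0.020 n2439 x[-0.0180 0.0182] mid 0.0001 z[0.1486 0.1868]
y -0.017 n809 x[-0.0180 0.0178] mid -0.0001 z[0.1485 0.1773]
y -0.014 n653 x[-0.0234 0.0228] mid -0.0003 z[0.1485 0.1804]
y -0.011 n1043 x[-0.0235 0.0229] mid -0.0003 z[0.1452 0.1817]
y -0.008 n376 x[-0.0187 0.0189] mid 0.0001 z[0.1495 0.1611]
y -0.005 n105 x[-0.0185 0.0187] mid 0.0001 z[0.1555 0.1613]
```

View pics/w3z.png

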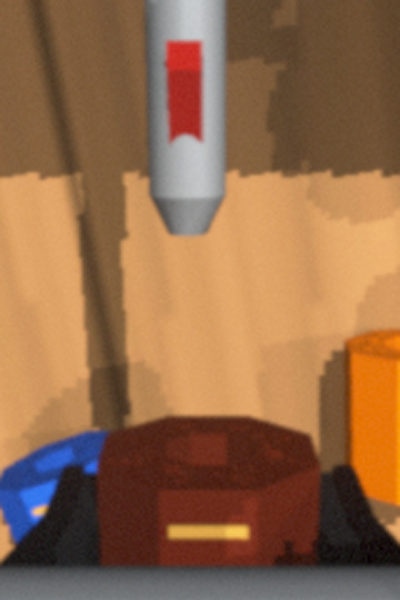

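Spindle and roller are parallel. The roller must shift −3.4 mm along tool x, heights agree within 0.5 mm, and the gap to the tip is 37 mm. I'll correct, approach 30 mm and re-check.

Request:
carry_out([
  [-0.0034,0.0006,0,0,1],
  [-0.0024,0.006,-0.0005,0,1],
  [-0.0009,0.015,-0.0005,0,1],
  [0.0008,0.025,-0.0005,0,1],
  [0.0016,0.03,-0.0005,0,1],
  [0.0016,0.03,-0.0005,0,1],
  [0.0016,0.03,-0.0005,0,1],
])

```text
time_s: 5.25
tool_pos: [0.556, 0.037, 0.2882]
tool_rot: [180.0, 0.0, -9.6]
force: [-1.2, -0.2, 0.2]
grip_width: 0.0361
```

```bash
python3 wl.py w4; python3 rel.py w4 "(20,255)"; python3 - <<'E'
import cv2
p=cv2.imread("pics/w4.png");cv2.imwrite("pics/w4z.png",cv2.resize(p[160:310,230:390],(640,600),interpolation=cv2.INTER_CUBIC)[:600])
E
```

```text
5.25 [0.556  0.037  0.2882] [179.99   0.    -9.59] [-1.16 -0.16  0.2 ] 0.036064177745507756
tip y(max) -0.0268 ymin -0.1126
y -0.108 x[-0.0051 0.0068] mid 0.0009  ztop 0.1610 zmed 0.1628
y -0.098 x[-0.0052 0.0069] mid 0.0008  ztop 0.1611 zmed 0.1627
y -0.088 x[-0.0049 0.0067] mid 0.0009  ztop 0.1611 zmed 0.1627
y -0.078 x[-0.0050 0.0068] mid 0.0009  ztop 0.1611 zmed 0.1627
y -0.068 x[-0.0051 0.0069] mid 0.0009  ztop 0.1612 zmed 0.1627
y -0.058 x[-0.0048 0.0066] mid 0.0009  ztop 0.1613 zmed 0.1627
y -0.048 x[-0.0049 0.0068] mid 0.0009  ztop 0.1578 zmed 0.1623
y -0.038 x[-0.0050 0.0069] mid 0.0009  ztop 0.1608 zmed 0.1627
y -0.028 x[-0.0050 0.0069] mid 0.0009  ztop 0.1614 zmed 0.1631
```

View pics/w4z.png

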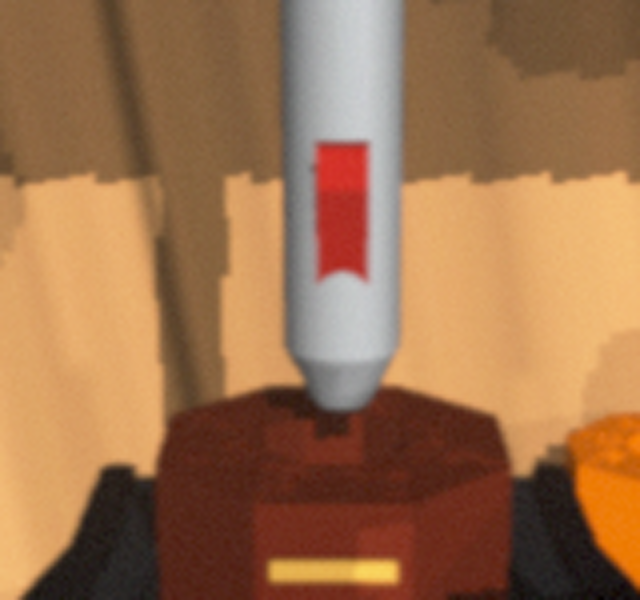

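```bash
python3 - <<'E'
from h import *
d=np.load("pics/w4.npz")["d"];C=cloud("wrist",None,d,np.eye(4))
def med(r0,r1,c0,c1):
    q=C[r0:r1,c0:c1][d[r0:r1,c0:c1]>0];return np.round(np.median(q,0),4),len(q)
print("roller top flat",med(287,312,296,328))
print("spindle crown",med(170,190,313,317),med(235,245,313,317))
m=np.zeros(d.shape,bool);m[255:315,262:364]=1
m&=(d>0)&(C[...,2]>.15)&(C[...,2]<.166)&(abs(C[...,0])<.0185)
x,y,z=C[m].T;print(x.min(),x.max(),np.percentile(y,1))
E
```

```text
roller top flat (array([-0.0004, -0.0141,  0.1502]), 795)
spindle crown (array([ 0.0003, -0.0577,  0.1618]), 79) (array([ 0.0005, -0.0343,  0.1618]), 40)
-0.018483323925189112 0.018494522975379984 -0.026354071524490433
```

Heights match (roller axis 0.1682 against spindle 0.1678). I'll shift +0.9 mm and start threading gently.

Request:
carry_out([
  [0.0009,-0.0002,0.0004,0,1],
  [0.0014,0.003,0.0004,0,1],
  [0.0019,0.006,0.0004,0,1],
  [0.0024,0.009,0.0004,0,1],
  [0.0029,0.012,0.0004,0,1],
  [0.0034,0.015,0.0004,0,1],
  [0.0038,0.0175,0.0004,0,1],
  [0.0038,0.0175,0.0004,0,1],
])

```text
time_s: 6.1
tool_pos: [0.5598, 0.0548, 0.2887]
tool_rot: [-180.0, -0.0, -9.6]
force: [0.8, 0.4, -0.8]
grip_width: 0.0355
```

```bash
python3 wl.py w5; python3 rel.py w5 "(20,255)"|tail -5
```

```text
6.1 [0.5598 0.0548 0.2887] [-179.99   -0.     -9.59] [ 0.85  0.44 -0.76] 0.035483227862633845
y -0.069 x[-0.0059 0.0061] mid 0.0001  ztop 0.1616 zmed 0.1633
y -0.059 x[-0.0056 0.0058] mid 0.0001  ztop 0.1617 zmed 0.1632
y -0.049 x[-0.0057 0.0060] mid 0.0001  ztop 0.1618 zmed 0.1632
y -0.039 x[-0.0058 0.0061] mid 0.0001  ztop 0.1617 zmed 0.1632
y -0.029 x[-0.0058 0.0062] mid 0.0002  ztop 0.1582 zmed 0.1630
```

View pics/w5.png

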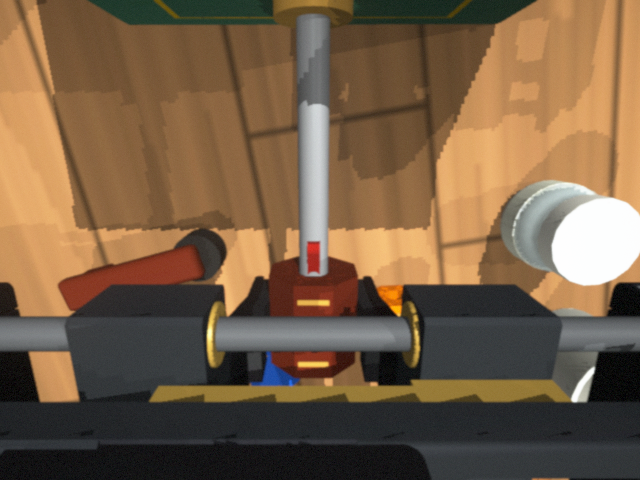

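The roller is threaded and centred, with the collar visible at (313,15). Next I'll push it past the latch.

Request:
carry_out([
  [0.0008,0.0049,0,0,1],
  [0.0017,0.0099,0,0,1],
  [0.0025,0.0148,0,0,1],
  [0.0033,0.0197,0,0,1],
  [0.0042,0.0247,0,0,1],
  [0.005,0.0296,0,0,1],
  [0.005,0.0296,0,0,1],
])

```text
time_s: 6.85
tool_pos: [0.5649, 0.0853, 0.2889]
tool_rot: [-179.9, -0.0, -9.5]
force: [-0.2, 0.5, 2.1]
grip_width: 0.0358
```

Request:
carry_out([
  [0.0008,0.0049,0,0,1],
  [0.0017,0.0099,0,0,1],
  [0.0025,0.0148,0,0,1],
  [0.0033,0.0197,0,0,1],
  [0.0042,0.0247,0,0,1],
  [0.005,0.0296,0,0,1],
  [0.0054,0.0316,0,0,1],
  [0.0054,0.0316,0,0,1],
])

```text
time_s: 7.65
tool_pos: [0.57, 0.1162, 0.2884]
tool_rot: [-180.0, 0.0, -9.6]
force: [0.2, 0.1, -0.7]
grip_width: 0.0355
```

```bash
python3 wl.py w6; python3 -c "
from h import *
p,d=env.read_camera('side');cv2.imwrite('pics/side6.png',p[:,:,::-1])"
```

```text
7.65 [0.57   0.1162 0.2884] [-1.7998e+02  3.0000e-02 -9.5700e+00] [ 0.18  0.14 -0.71] 0.035482318427719345
```

View pics/w6.png

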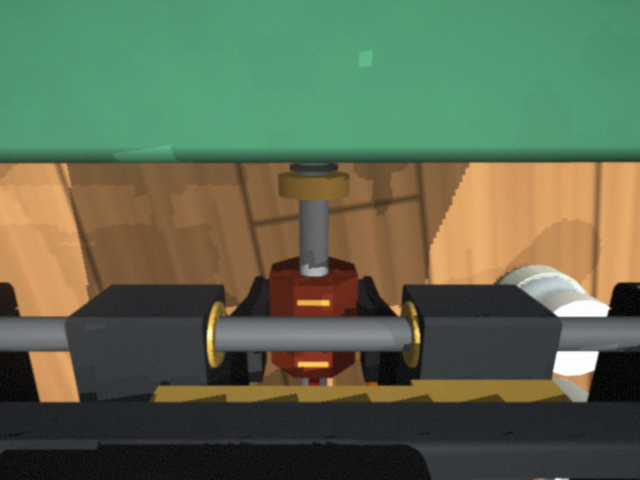

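```bash
python3 - <<'E'
from h import *
d=np.load("pics/w6.npz")["d"];C=cloud("wrist",None,d,np.eye(4))
m=np.zeros(d.shape,bool);m[165:205,270:360]=1
m&=(d>0)&(C[...,2]>.14)&(C[...,2]<.175)&(abs(C[...,0])>.0065)&(abs(C[...,0])<.015)
x,y,z=C[m].T;print("collar face y",np.percentile(y,[1,50,95,99]),z.min(),len(y))
m=np.zeros(d.shape,bool);m[250:315,262:364]=1
m&=(d>0)&(C[...,2]>.14)&(C[...,2]<.166)&(abs(C[...,0])<.0185)
x,y,z=C[m].T;print("roller inner",np.percentile(y,[0.5,1,2]))
# box side plane / lid edge
m=np.zeros(d.shape,bool);m[60:165,150:500]=1
m&=(d>0)&(C[...,2]<.1);print("lid edge y",np.percentile(C[m][:,1],[98,99.5]),np.median(C[m][:,2]))
E
```

```text
collar face y [-0.06296337 -0.05667691 -0.05189505 -0.05147162] 0.15461857517912544 988
roller inner [-0.02939964 -0.02901634 -0.02833718]
lid edge y [-0.06951812 -0.06915956] 0.08606702010671131
```

View pics/side6.png

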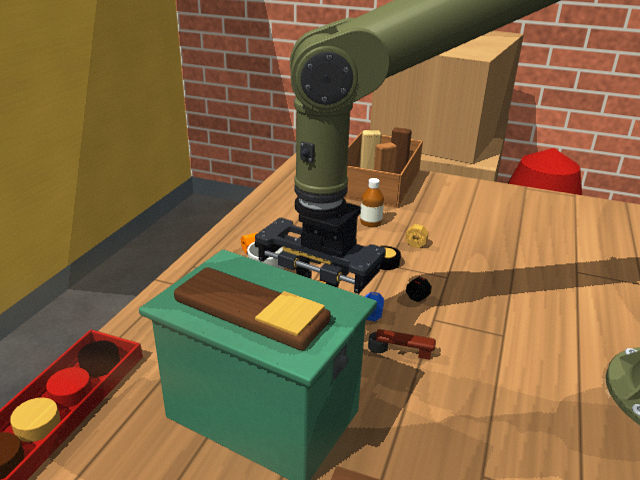

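Request:
carry_out([
  [0,0,0,0,-1],
  [0,0,0,0,-1],
  [0,0,0,0,-1],
  [0,0,0,0,-1],
  [0,0,0.01,0,-1],
  [0,0,0.05,0,-1],
  [0,0,0.1,0,-1],
])

```text
time_s: 8.45
tool_pos: [0.5694, 0.1151, 0.3884]
tool_rot: [179.9, 0.2, -9.6]
force: [1.2, 0.8, 1.3]
grip_width: 0.0827
```

Request:
carry_out([
  [-0.008,-0.045,0,0,-1],
  [-0.078,-0.429,0,6.5,-1],
  [-0.078,-0.429,0,6.5,-1],
  [-0.078,-0.429,0,6.5,-1],
  [-0.078,-0.429,0,6.5,-1],
  [-0.078,-0.429,0,6.5,-1],
  [-0.078,-0.429,0,6.5,-1],
  [-0.078,-0.429,0,6.5,-1],
  [-0.078,-0.429,0,6.5,-1],
  [-0.078,-0.429,0,6.5,-1],
  [-0.078,-0.429,0,6.5,-1],
  [-0.078,-0.429,0,6.5,-1],
])

```text
time_s: 9.65
tool_pos: [0.4928, -0.3121, 0.3892]
tool_rot: [-180.0, -0.0, -3.0]
force: [0.5, 0.8, 0.4]
grip_width: 0.0874
```

```bash
python3 wl.py w7; python3 - <<'E'
from h import *
p,d=env.read_camera("top");cv2.imwrite("pics/top7.png",p[:,:,::-1]);np.savez("pics/top7.npz",W=cloud("top",p,d),d=d)
cv2.imwrite("pics/top7z.png",cv2.resize(p[210:360,150:350,::-1],(800,600),interpolation=cv2.INTER_CUBIC))
E
```

```text
9.65 [ 0.4928 -0.3121  0.3892] [-1.7996e+02 -5.0000e-02 -3.0100e+00] [0.49 0.85 0.36] 0.08737263764076586
```

View pics/w7.png

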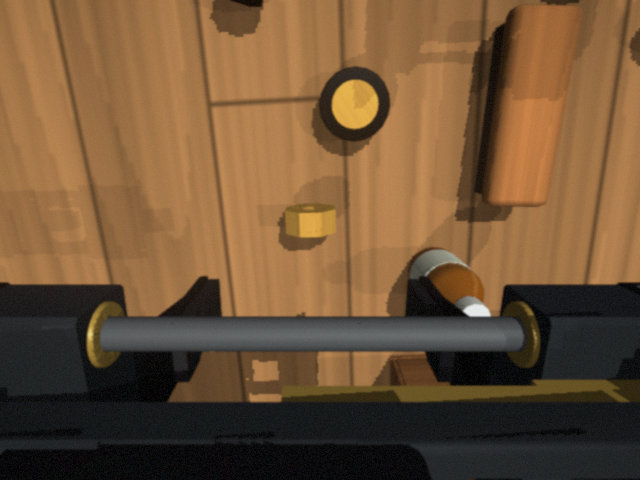

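View pics/top7z.png

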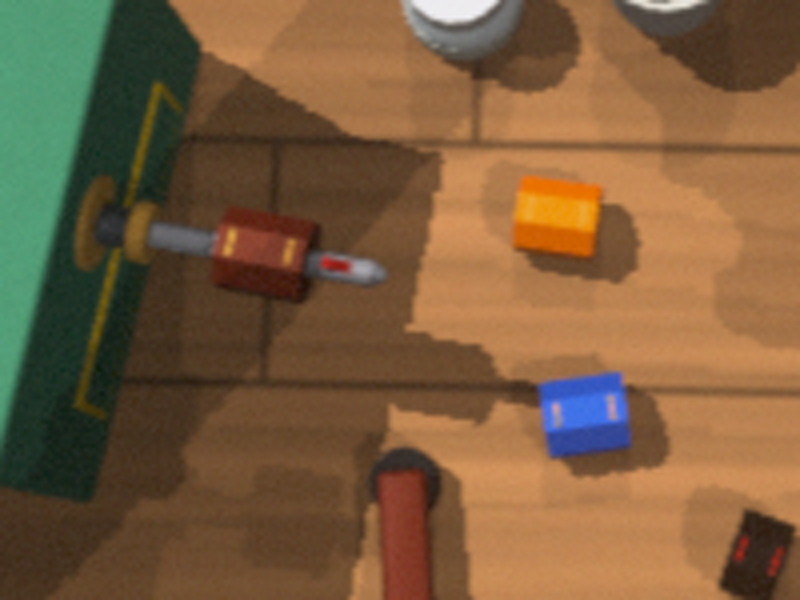

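The roller is on the spindle with the latch up outside it. The flange is at (310,220) in the wrist view.

```bash
python3 -c "
from blob import *
blob('w7',310,220,32)"
```

```text
all 1506 z90 0.047 [ 490.5 -314. ] [22.4 45.6] 88.3
top 777 z90 0.047 [ 490.9 -314.1] [22.2 30.7] 88.3
```

```bash
python3 - <<'E'
from h import *
p=cv2.imread("pics/top0.png");d=np.load("pics/top0.npy");W=np.load("pics/topW.npy")
u,v,r=476,264,24
s=np.s_[v-r:v+r,u-r:u+r];w=W[s][d[s]>0]
for lo,hi in ((.015,.12),(.05,.085),(.09,.12)):
    a=w[(w[:,2]>lo)&(w[:,2]<hi)];print(lo,len(a),np.round(a.min(0),4),np.round(a.max(0),4))
s=np.s_[190:280,350:450];w=W[s][d[s]>0];a=w[w[:,2]>.03];print("brush",a.min(0),a.max(0))
E
```

```text
0.015 778 [ 0.588  -0.4016  0.015 ] [ 0.6384 -0.3502  0.1142]
0.05 411 [ 0.588  -0.4016  0.0502] [ 0.6384 -0.3512  0.0849]
0.09 172 [ 0.6024 -0.3901  0.09  ] [ 0.6271 -0.3653  0.1142]
brush [ 0.64931046 -0.30910698  0.03000101] [ 0.71389299 -0.14783625  0.05107928]
```

Request:
carry_out([
  [-0.0015,-0.0012,-0.04,1,-1],
  [-0.0015,-0.0012,-0.08,1,-1],
  [-0.0015,-0.0012,-0.12,1,-1],
  [-0.0015,-0.0012,-0.16,1,-1],
  [-0.0015,-0.0012,-0.185,1,-1],
  [-0.0015,-0.0012,-0.199,1,-1],
  [-0.0015,-0.0012,-0.199,1,-1],
  [-0.0015,-0.0012,-0.199,1,1],
  [-0.0015,-0.0012,-0.199,1,1],
  [-0.0015,-0.0012,-0.199,1,1],
  [-0.0015,-0.0012,-0.199,1,1],
  [-0.0015,-0.0012,-0.199,1,1],
  [-0.0015,-0.0012,-0.199,1,1],
  [-0.0015,-0.0012,-0.199,1,1],
  [-0.0015,-0.0012,-0.199,1,1],
])

```text
time_s: 11.25
tool_pos: [0.4907, -0.3149, 0.1899]
tool_rot: [180.0, -0.0, -2.1]
force: [-0.3, -1.4, 1.6]
grip_width: 0.0454
```

```bash
python3 wl.py w8
```

```text
11.25 [ 0.4907 -0.3149  0.1899] [ 1.7998e+02 -1.0000e-02 -2.1400e+00] [-0.33 -1.45  1.64] 0.045448344161685306
```

View pics/w8.png

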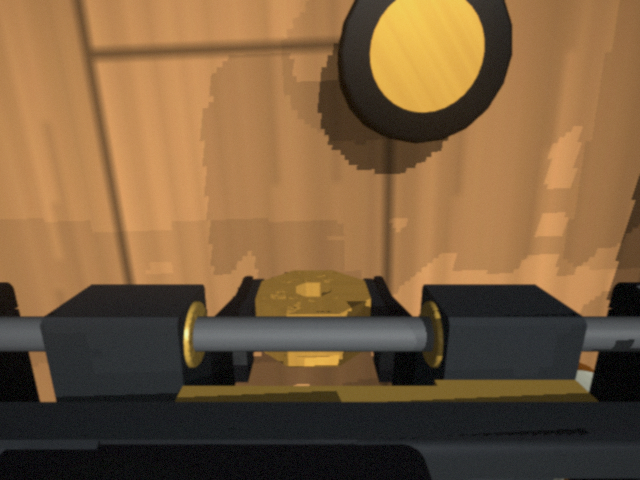

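Request:
carry_out([
  [0,0,0.04,0,1],
  [0,0,0.08,0,1],
  [0.006,0.034,0.097,0,1],
  [0.015,0.08,0.097,-3,1],
  [0.024,0.126,0.097,-6,1],
  [0.032,0.172,0.097,-7.5,1],
  [0.041,0.218,0.097,-7.5,1],
  [0.05,0.264,0.097,-7.5,1],
  [0.058,0.31,0.097,-7.5,1],
  [0.063,0.334,0.097,-7.5,1],
  [0.0653,0.346,0.097,-7.5,1],
  [0.0653,0.346,0.097,-7.5,1],
  [0.0653,0.346,0.097,-7.5,1],
])

```text
time_s: 12.6
tool_pos: [0.5559, 0.0294, 0.2862]
tool_rot: [179.9, 0.0, -9.7]
force: [-0.4, 0.4, -0.9]
grip_width: 0.0453
```

```bash
python3 wl.py w9; python3 rel.py w9 "(20,245)"
```

```text
12.6 [0.5559 0.0294 0.2862] [ 1.7992e+02  4.0000e-02 -9.7300e+00] [-0.38  0.37 -0.9 ] 0.04534766303211645
tip y(max) -0.0316 ymin -0.1119
y -0.107 x[-0.0181 0.0118] mid -0.0031  ztop 0.1483 zmed 0.1501
y -0.097 x[-0.0184 0.0120] mid -0.0032  ztop 0.1481 zmed 0.1498
y -0.087 x[-0.0184 0.0122] mid -0.0031  ztop 0.1483 zmed 0.1499
y -0.077 x[-0.0184 0.0126] mid -0.0029  ztop 0.1482 zmed 0.1498
y -0.067 x[-0.0184 0.0127] mid -0.0029  ztop 0.1485 zmed 0.1514
y -0.057 x[-0.0063 0.0058] mid -0.0002  ztop 0.1558 zmed 0.1603
y -0.047 x[-0.0060 0.0055] mid -0.0003  ztop 0.1582 zmed 0.1605
y -0.037 x[-0.0061 0.0056] mid -0.0003  ztop 0.1594 zmed 0.1612
```

View pics/w9.png

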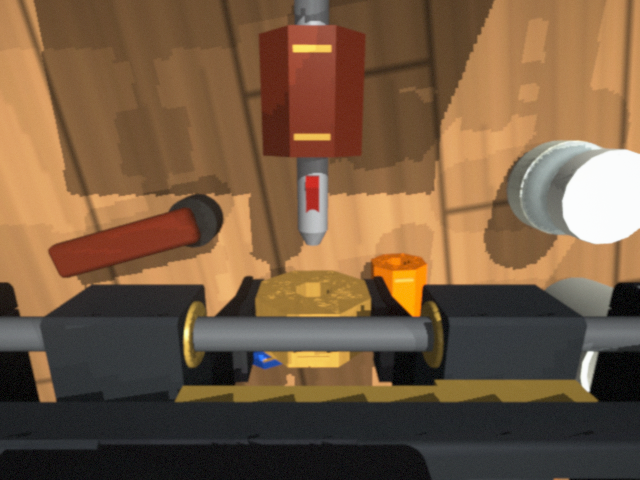

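The rod is at x −0.3 mm relative to the tool, the tip at (314,243). The roller is held behind the latch. I'll check the flange heights.

```bash
python3 - <<'E'
from h import *
d=np.load("pics/w9.npz")["d"];C=cloud("wrist",None,d,np.eye(4))
def med(r0,r1,c0,c1):
    q=C[r0:r1,c0:c1][d[r0:r1,c0:c1]>0];return np.round(np.median(q,0),4),len(q)
print("rod crown",med(222,232,311,316))
m=np.zeros(d.shape,bool);m[265:316,250:380]=1
m&=(d>0)&(C[...,2]>.13)&(C[...,2]<.19)&(abs(C[...,0])<.0235)
x,y,z=C[m].T
print(np.percentile(y,[.5,1,5]),np.percentile(z,[.5,1,5]),[np.round((a,np.median(z[(y>a)&(y<a+.002)&(abs(x)<.008)])),4).tolist() for a in np.arange(-.014,.012,.002)])
k=(z<.155);print("x ext",x.min(),x.max(), "topflat x",x[k].min(),x[k].max())
E
```

```text
rod crown (array([-1.000e-04, -3.990e-02,  1.599e-01]), 49)
[-0.01195784 -0.01188532 -0.01172918] [0.14304395 0.14337178 0.14528259] [[-0.014, 0.1468], [-0.012, 0.1571], [-0.01, 0.173], [-0.008, 0.1737], [-0.006, 0.1739], [-0.004, nan], [-0.002, nan], [0.0, nan], [0.002, nan], [0.004, nan], [0.006, nan], [0.008, nan], [0.01, nan]]
x ext -0.02348561468858041 0.023498807672864424 topflat x -0.0234665614809385 0.023244736186027445
  return _methods._mean(a, axis=axis, dtype=dtype,
  ret = ret.dtype.type(ret / rcount)
```

Request:
carry_out([
  [-0.0003,0,0.0006,0,1],
  [0.0005,0.0049,0.0006,0,1],
  [0.0014,0.0099,0.0006,0,1],
  [0.0022,0.0148,0.0006,0,1],
  [0.0027,0.0178,0.0006,0,1],
  [0.0032,0.0207,0.0006,0,1],
  [0.0037,0.0237,0.0006,0,1],
  [0.0042,0.0266,0.0006,0,1],
  [0.0042,0.0266,0.0006,0,1],
])

```text
time_s: 13.55
tool_pos: [0.5602, 0.0584, 0.2873]
tool_rot: [-180.0, 0.0, -9.6]
force: [0.8, -0.1, -1.3]
grip_width: 0.046
```

```bash
python3 wl.py w10
```

```text
13.55 [0.5602 0.0584 0.2873] [-179.99    0.     -9.58] [ 0.8  -0.1  -1.33] 0.04598661064611633
```

View pics/w10.png

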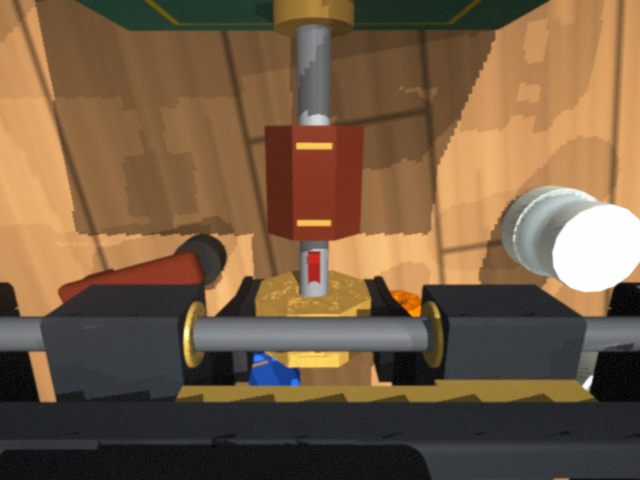

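The flange is threaded and centred with low force. I'll push it past the latch.

Request:
carry_out([
  [0.0007,0.0039,0,0,1],
  [0.0013,0.0079,0,0,1],
  [0.002,0.0118,0,0,1],
  [0.0027,0.0158,0,0,1],
  [0.0033,0.0197,0,0,1],
  [0.004,0.0237,0,0,1],
  [0.004,0.0237,0,0,1],
])

```text
time_s: 14.3
tool_pos: [0.5644, 0.0827, 0.2877]
tool_rot: [-179.9, -0.1, -9.6]
force: [0.9, 0.8, 1.2]
grip_width: 0.0455
```

Request:
carry_out([
  [0.0007,0.0039,0,0,1],
  [0.0013,0.0079,0,0,1],
  [0.002,0.0118,0,0,1],
  [0.0027,0.0158,0,0,1],
  [0.0033,0.0197,0,0,1],
  [0.0038,0.0223,0,0,1],
  [0.0038,0.0223,0,0,1],
])

```text
time_s: 15.0
tool_pos: [0.5678, 0.1048, 0.287]
tool_rot: [-180.0, 0.0, -9.6]
force: [0.4, -0.4, -0.9]
grip_width: 0.0459
```

```bash
python3 wl.py w11
```

```text
15.0 [0.5678 0.1048 0.287 ] [-1.7996e+02  3.0000e-02 -9.5600e+00] [ 0.41 -0.4  -0.88] 0.045863504047775686
```

View pics/w11.png

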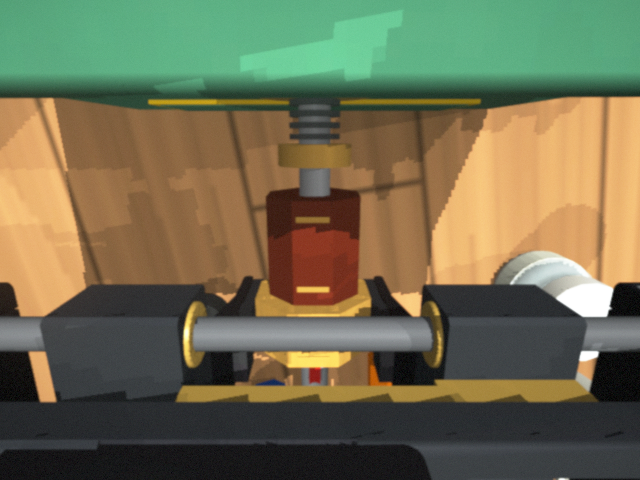

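Request:
carry_out([
  [0,0,0,0,-1],
  [0,0,0,0,-1],
  [0,0,0,0,-1],
  [0,0,0,0,-1],
  [0,0,0.01,0,-1],
  [0,0,0.05,0,-1],
  [0,0,0.1,0,-1],
  [-0.01,-0.04,0.1,0,-1],
  [-0.1225,-0.217,0.1,-9.5,-1],
  [-0.1225,-0.217,0.1,-9.5,-1],
  [-0.1225,-0.217,0.1,-9.5,-1],
  [-0.1225,-0.217,0.1,-9.5,-1],
  [-0.1225,-0.217,0.1,-9.5,-1],
  [-0.1225,-0.217,0.1,-9.5,-1],
  [-0.1225,-0.217,0.1,-9.5,-1],
])

```text
time_s: 16.55
tool_pos: [0.4461, -0.1119, 0.388]
tool_rot: [-180.0, -0.1, -19.0]
force: [-0.2, 0.8, -0.1]
grip_width: 0.0868
```

```bash
python3 wl.py w12; python3 - <<'E'
from h import *
p,d=env.read_camera("top");cv2.imwrite("pics/top12.png",p[:,:,::-1]);np.savez("pics/top12.npz",W=cloud("top",p,d),d=d)
cv2.imwrite("pics/top12z.png",cv2.resize(p[210:360,150:350,::-1],(800,600),interpolation=cv2.INTER_CUBIC))
E
```

```text
16.55 [ 0.4461 -0.1119  0.388 ] [-1.7995e+02 -8.0000e-02 -1.9050e+01] [-0.21  0.82 -0.08] 0.08678843947066808
```

View pics/w12.png

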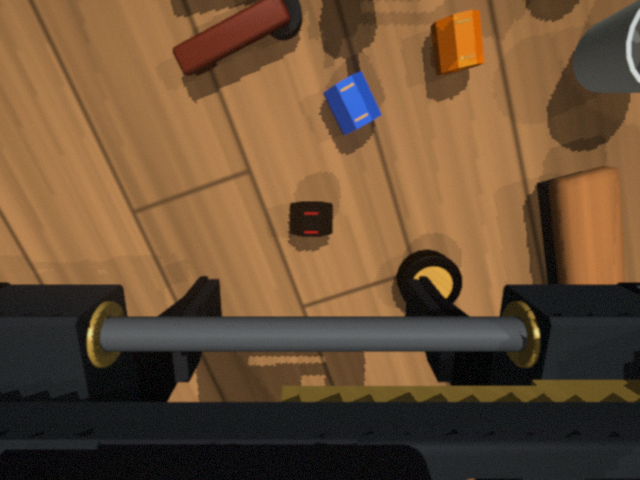

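View pics/top12z.png

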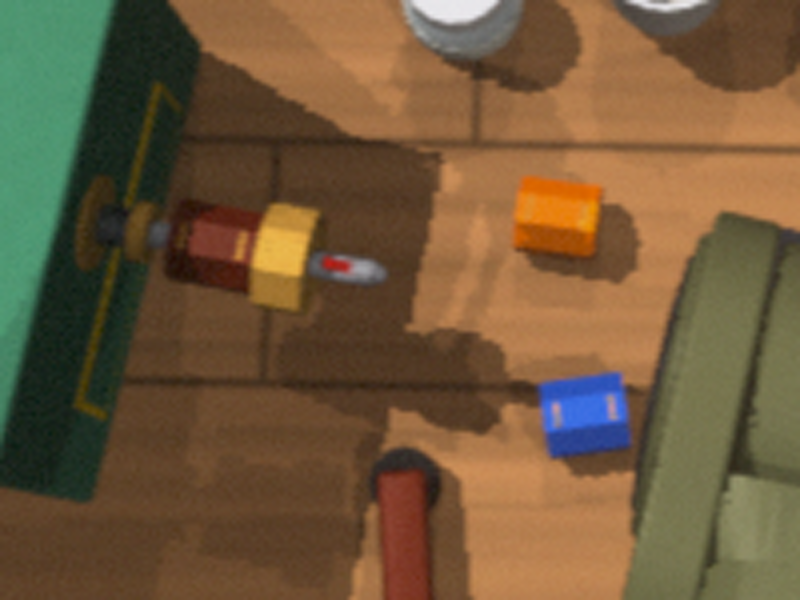

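The roller and flange are on with the latch up in front of them. The cap is at (311,219) in the wrist view, squarely placed.

```bash
python3 -c "
from blob import *
blob('w12',311,219,32)"
```

```text
all 1421 z90 0.041 [ 444.5 -112.6] [26.5 39.9] 70.5
top 806 z90 0.041 [ 444.6 -112.6] [26.4 26.2] 70.3
```

Request:
carry_out([
  [-0.0012,-0.0005,-0.04,-0.4,-1],
  [-0.0012,-0.0005,-0.08,-0.4,-1],
  [-0.0012,-0.0005,-0.12,-0.4,-1],
  [-0.0012,-0.0005,-0.16,-0.4,-1],
  [-0.0012,-0.0005,-0.187,-0.4,-1],
  [-0.0012,-0.0005,-0.2,-0.4,-1],
  [-0.0012,-0.0005,-0.2,-0.4,-1],
  [-0.0012,-0.0005,-0.2,-0.4,1],
  [-0.0012,-0.0005,-0.2,-0.4,1],
  [-0.0012,-0.0005,-0.2,-0.4,1],
  [-0.0012,-0.0005,-0.2,-0.4,1],
  [-0.0012,-0.0005,-0.2,-0.4,1],
  [-0.0012,-0.0005,-0.2,-0.4,1],
  [-0.0012,-0.0005,-0.2,-0.4,1],
  [-0.0012,-0.0005,-0.2,-0.4,1],
], grip_force=50)

```text
time_s: 18.15
tool_pos: [0.4443, -0.1137, 0.1874]
tool_rot: [180.0, -0.0, -19.5]
force: [-0.1, 0.7, 1.7]
grip_width: 0.0394
```

```bash
python3 wl.py w13
```

```text
18.15 [ 0.4443 -0.1137  0.1874] [ 1.7999e+02 -1.0000e-02 -1.9530e+01] [-0.05  0.66  1.68] 0.039441257680058114
```

View pics/w13.png

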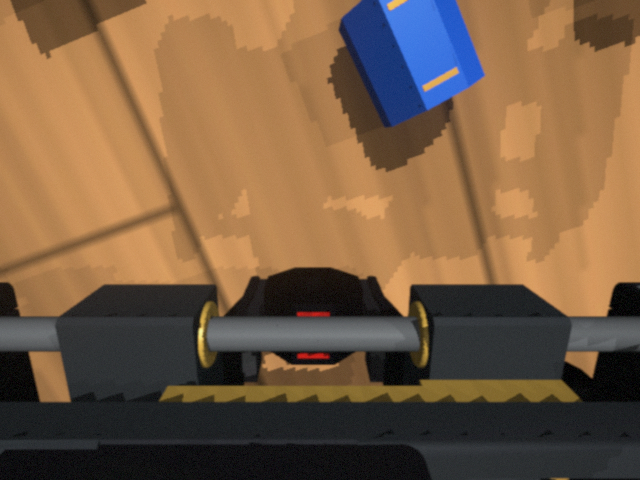

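Request:
carry_out([
  [0,0,0.04,0,1],
  [0,0,0.08,0,1],
  [0.02,0.02,0.1,2,1],
  [0.05,0.05,0.1,6,1],
  [0.08,0.08,0.1,9.9,1],
  [0.105,0.115,0.1,9.9,1],
  [0.1112,0.14,0.1,9.9,1],
  [0.1112,0.1437,0.1,9.9,1],
  [0.1112,0.1437,0.1,9.9,1],
  [0.1112,0.1437,0.1,9.9,1],
])

```text
time_s: 19.2
tool_pos: [0.5551, 0.0286, 0.2869]
tool_rot: [179.9, 0.0, -9.7]
force: [0.5, 0.1, -0.9]
grip_width: 0.0397
```

```bash
python3 wl.py w14; python3 rel.py w14 "(120,250)"; python3 - <<'E'
from h import *
d=np.load("pics/w14.npz")["d"];C=cloud("wrist",None,d,np.eye(4))
m=np.zeros(d.shape,bool);m[200:245,300:330]=1
m&=(d>0)&(C[...,2]>.14)&(C[...,2]<.18)&(C[...,1]<-.040)&(C[...,1]>-.048); c=C[m]
m2=m&(abs(C[...,0]-(c[:,0].min()+c[:,0].max())/2)<.001);print("rod crown",np.median(C[m2],0),m2.sum())
m=np.zeros(d.shape,bool);m[258:316,255:372]=1
m&=(d>0)&(C[...,2]>.13)&(C[...,2]<.19)&(abs(C[...,0])<.0205)
x,y,z=C[m].T
print("cap y",np.percentile(y,[.5,1,5]),"z",np.percentile(z,[.5,1,5]))
E
```

```text
19.2 [0.5551 0.0286 0.2869] [ 1.7992e+02  4.0000e-02 -9.7100e+00] [ 0.46  0.07 -0.87] 0.039703105593156096
tip y(max) -0.0323 ymin -0.0789
y -0.074 x[-0.0186 0.0120] mid -0.0033  ztop 0.1438 zmed 0.1452
y -0.064 x[-0.0187 0.0120] mid -0.0033  ztop 0.1442 zmed 0.1492
y -0.054 x[-0.0056 0.0062] mid 0.0003  ztop 0.1565 zmed 0.1608
y -0.044 x[-0.0053 0.0063] mid 0.0005  ztop 0.1598 zmed 0.1612
y -0.034 x[-0.0052 0.0063] mid 0.0005  ztop 0.1606 zmed 0.1624
rod crown [ 0.00069869 -0.04400277  0.16032717] 126
cap y [-0.01447109 -0.01439806 -0.01420989] z [0.14577532 0.14597778 0.14665264]
```

View pics/w14.png

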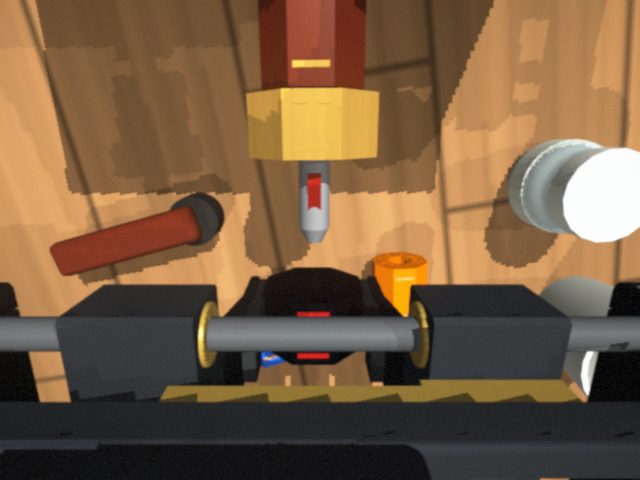

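Request:
carry_out([
  [0.0005,0,0,0,1],
  [0.0013,0.0049,0,0,1],
  [0.0022,0.0098,0,0,1],
  [0.003,0.0147,0,0,1],
  [0.0035,0.0177,0,0,1],
  [0.004,0.0206,0,0,1],
  [0.0045,0.0236,0,0,1],
  [0.005,0.0266,0,0,1],
  [0.005,0.0266,0,0,1],
])

```text
time_s: 20.15
tool_pos: [0.5605, 0.0573, 0.2873]
tool_rot: [-180.0, -0.0, -9.6]
force: [-0.1, 0.3, -0.3]
grip_width: 0.0398
```

```bash
python3 wl.py w15
```

```text
20.15 [0.5605 0.0573 0.2873] [-179.98   -0.     -9.59] [-0.12  0.28 -0.27] 0.039754932104479924
```

View pics/w15.png

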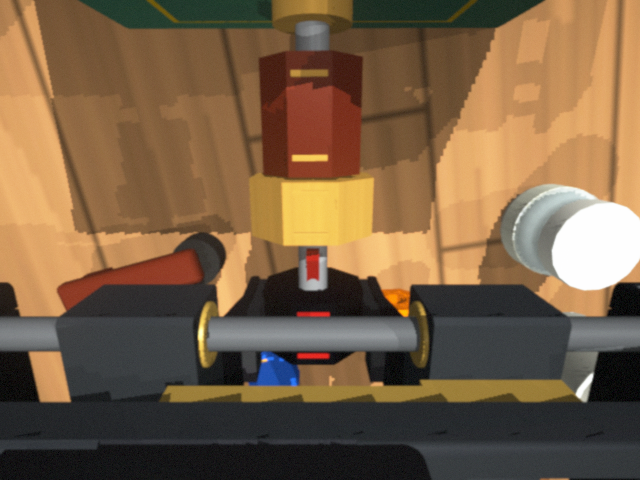

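Request:
carry_out([
  [0.0007,0.0039,0,0,1],
  [0.0013,0.0079,0,0,1],
  [0.002,0.0118,0,0,1],
  [0.0027,0.0158,0,0,1],
  [0.0033,0.0197,0,0,1],
  [0.004,0.0237,0,0,1],
  [0.0047,0.0276,0,0,1],
  [0.0053,0.0316,0,0,1],
  [0.0053,0.0316,0,0,1],
  [0.0053,0.0316,0,0,1],
])

```text
time_s: 21.2
tool_pos: [0.5659, 0.0891, 0.2874]
tool_rot: [-179.9, -0.0, -9.6]
force: [1.0, 0.7, 0.9]
grip_width: 0.0394
```

```bash
python3 wl.py w16; python3 -c "
import cv2
p=cv2.imread('pics/w16.png');cv2.imwrite('pics/w16z.png',cv2.resize(p[60:420,160:480],(533,600),interpolation=cv2.INTER_CUBIC))"
```

```text
21.2 [0.5659 0.0891 0.2874] [-1.7992e+02 -3.0000e-02 -9.5900e+00] [1.   0.75 0.94] 0.03941367238306488
```

View pics/w16z.png

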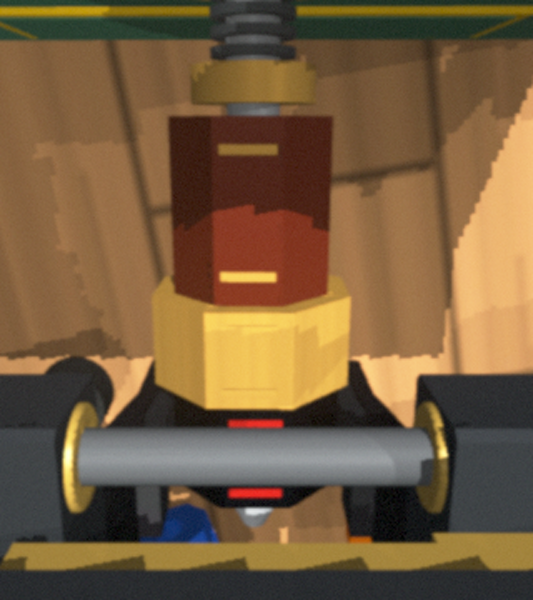

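The cap has met the flange, and a small gap to the collar remains. Now I'll go in small steps, watching the force.

Request:
carry_out([
  [0.0002,0.001,0,0,1],
  [0.0003,0.002,0,0,1],
  [0.0003,0.002,0,0,1],
])

```text
time_s: 21.55
tool_pos: [0.5661, 0.0897, 0.2873]
tool_rot: [179.9, 0.0, -9.7]
force: [-0.6, -2.7, 2.3]
grip_width: 0.0395
```

Request:
carry_out([
  [0.0002,0.001,0,0,1],
  [0.0002,0.001,0,0,1],
  [0.0002,0.001,0,0,1],
])

```text
time_s: 21.85
tool_pos: [0.5663, 0.0911, 0.2872]
tool_rot: [180.0, -0.0, -9.6]
force: [0.1, -2.5, 1.4]
grip_width: 0.0396
```

Request:
carry_out([
  [0.0002,0.001,0,0,1],
  [0.0002,0.001,0,0,1],
  [0.0002,0.001,0,0,1],
])

```text
time_s: 22.15
tool_pos: [0.5664, 0.0921, 0.2872]
tool_rot: [180.0, 0.0, -9.6]
force: [0.3, -2.8, 2.1]
grip_width: 0.0399
```

Request:
carry_out([
  [0.0002,0.001,0,0,1],
  [0.0002,0.001,0,0,1],
  [0.0002,0.001,0,0,1],
])

```text
time_s: 22.45
tool_pos: [0.5666, 0.0924, 0.2872]
tool_rot: [179.9, 0.0, -9.7]
force: [-1.8, -5.7, 3.8]
grip_width: 0.0394
```

```bash
python3 wl.py w17; python3 -c "
import cv2
p=cv2.imread('pics/w17.png');cv2.imwrite('pics/w17z.png',cv2.resize(p[60:420,160:480],(533,600),interpolation=cv2.INTER_CUBIC))"
```

```text
22.45 [0.5666 0.0924 0.2872] [ 1.799e+02  3.000e-02 -9.660e+00] [-1.8  -5.75  3.79] 0.0393717285578678
```

View pics/w17z.png

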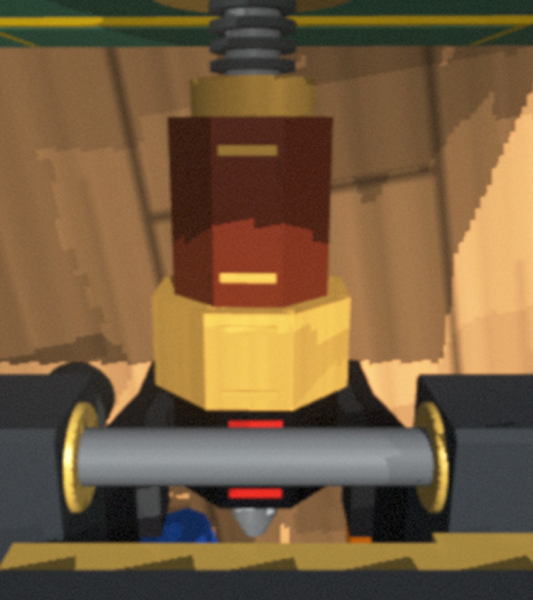

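Contact with the collar came at TCP y≈0.092, matching the prediction. The latch should pop at about +8 mm (y≈0.100), and I must stay below 0.103. Continuing in 1 mm steps.

Request:
carry_out([
  [0.0002,0.001,0,0,1],
  [0.0003,0.002,0,0,1],
  [0.0003,0.002,0,0,1],
  [0.0003,0.002,0,0,1],
])

```text
time_s: 22.9
tool_pos: [0.5669, 0.0934, 0.2872]
tool_rot: [179.8, 0.0, -9.7]
force: [-1.5, -8.3, 3.9]
grip_width: 0.0395
```

Request:
carry_out([
  [0.0002,0.001,0,0,1],
  [0.0003,0.002,0,0,1],
  [0.0003,0.002,0,0,1],
  [0.0003,0.002,0,0,1],
])

```text
time_s: 23.3
tool_pos: [0.5672, 0.0951, 0.2872]
tool_rot: [179.8, 0.0, -9.7]
force: [-1.4, -8.2, 4.0]
grip_width: 0.0397
```

Request:
carry_out([
  [0.0002,0.001,0,0,1],
  [0.0002,0.001,0,0,1],
  [0.0002,0.001,0,0,1],
])

```text
time_s: 23.6
tool_pos: [0.5673, 0.0959, 0.2872]
tool_rot: [179.7, 0.1, -9.7]
force: [-1.4, -8.3, 4.6]
grip_width: 0.0396
```

Request:
carry_out([
  [0.0002,0.001,0,0,1],
  [0.0003,0.002,0,0,1],
  [0.0003,0.002,0,0,1],
  [0.0003,0.002,0,0,1],
])

```text
time_s: 24.0
tool_pos: [0.5676, 0.0976, 0.2872]
tool_rot: [179.7, 0.1, -9.7]
force: [-2.6, -9.2, 4.8]
grip_width: 0.0397
```

Request:
carry_out([
  [0.0002,0.001,0,0,1],
  [0.0002,0.001,0,0,1],
  [0.0002,0.001,0,0,1],
])

```text
time_s: 24.3
tool_pos: [0.5678, 0.0984, 0.2872]
tool_rot: [179.7, 0.1, -9.7]
force: [-3.4, -9.5, 4.6]
grip_width: 0.0392
```

```bash
python3 wl.py w18; python3 -c "
from h import *
p=cv2.imread('pics/w18.png');cv2.imwrite('pics/w18z.png',cv2.resize(p[60:420,160:480],(533,600),interpolation=cv2.INTER_CUBIC))
print(toolT(env.get_obs())@[0,0,.164,1])"
```

```text
24.3 [0.5678 0.0984 0.2872] [ 1.7969e+02  7.0000e-02 -9.7500e+00] [-3.39 -9.48  4.57] 0.03920520319318506
[0.56746315 0.09748843 0.12318705 1.        ]
```

View pics/w18z.png

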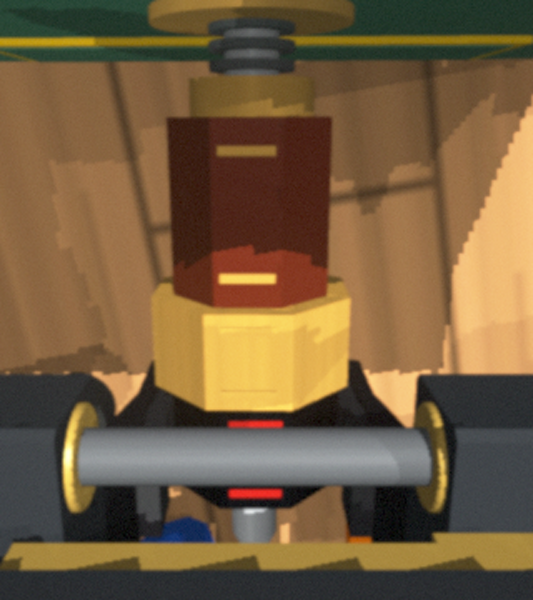

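Request:
carry_out([
  [0.0002,0.001,0,0,1],
  [0.0002,0.001,0,0,1],
  [0.0002,0.001,0,0,1],
])

```text
time_s: 24.65
tool_pos: [0.568, 0.0991, 0.2871]
tool_rot: [179.7, 0.1, -9.8]
force: [-2.4, -10.2, 5.9]
grip_width: 0.0393
```

Request:
carry_out([
  [0.0002,0.001,0,0,1],
  [0.0002,0.001,0,0,1],
  [0.0002,0.001,0,0,1],
])

```text
time_s: 24.95
tool_pos: [0.5682, 0.1, 0.2871]
tool_rot: [179.6, 0.1, -9.8]
force: [-3.2, -10.3, 4.1]
grip_width: 0.0398
```

```bash
python3 wl.py w19; python3 -c "
from h import *
p=cv2.imread('pics/w19.png');cv2.imwrite('pics/w19z.png',cv2.resize(p[320:420,240:400],(800,500),interpolation=cv2.INTER_CUBIC))
print(toolT(env.get_obs())@[0,0,.164,1])"
```

```text
24.95 [0.5682 0.1    0.2871] [ 1.7965e+02  8.0000e-02 -9.7600e+00] [ -3.16 -10.33   4.05] 0.03979839928253985
[0.56773041 0.09906792 0.12313014 1.        ]
```

View pics/w19z.png

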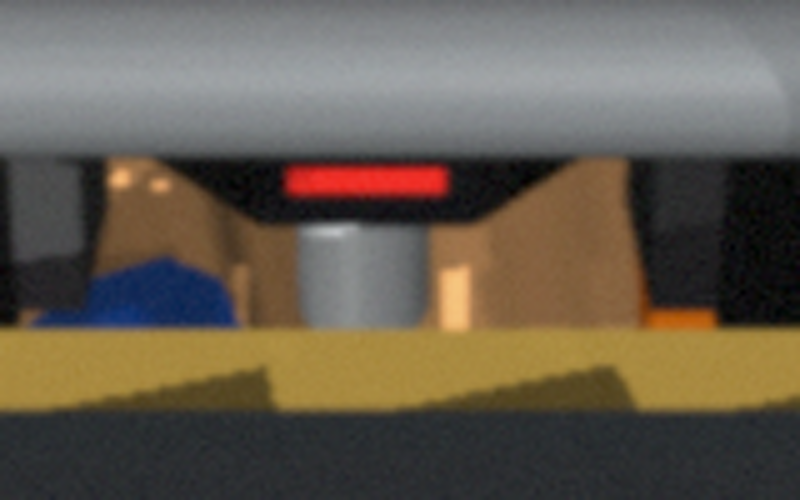

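Compression is about 7 mm, force about 10.8 N. Two more small steps with looks.

Request:
carry_out([
  [0.0002,0.001,0,0,1],
  [0.0002,0.001,0,0,1],
  [0.0002,0.001,0,0,1],
])

```text
time_s: 25.3
tool_pos: [0.5683, 0.101, 0.2869]
tool_rot: [179.6, 0.1, -9.8]
force: [-3.0, -9.5, 4.6]
grip_width: 0.0397
```

Request:
carry_out([
  [0.0001,0.0006,0,0,1],
  [0.0001,0.0006,0,0,1],
  [0.0001,0.0006,0,0,1],
])

```text
time_s: 25.6
tool_pos: [0.5684, 0.1013, 0.2869]
tool_rot: [179.6, 0.1, -9.8]
force: [-3.9, -11.7, 5.2]
grip_width: 0.0397
```

```bash
python3 wl.py w20; python3 -c "
from h import *
p=cv2.imread('pics/w20.png');cv2.imwrite('pics/w20z.png',cv2.resize(p[320:420,240:400],(800,500),interpolation=cv2.INTER_CUBIC))
print(toolT(env.get_obs())@[0,0,.164,1])"
```

```text
25.6 [0.5684 0.1013 0.2869] [ 1.7962e+02  1.0000e-01 -9.7700e+00] [ -3.87 -11.72   5.25] 0.03968800848769905
[0.56790926 0.10025462 0.12292118 1.        ]
```

View pics/w20z.png

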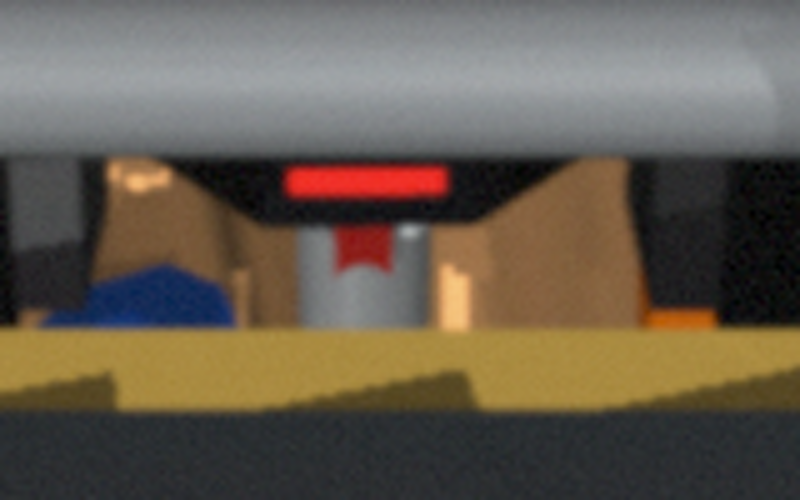

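The red latch has popped up in front of the cap, visible at (360,250), at about 8.3 mm compression. I'll ease the push back so the stack rests on the latch.

Request:
carry_out([
  [-0.0003,-0.0015,0,0,1],
  [-0.0005,-0.003,0,0,1],
  [-0.0005,-0.003,0,0,1],
  [-0.0005,-0.003,0,0,1],
])

```text
time_s: 26.05
tool_pos: [0.568, 0.1004, 0.2869]
tool_rot: [179.8, 0.0, -9.7]
force: [-1.6, -6.4, 2.9]
grip_width: 0.0398
```

```bash
python3 wl.py w21; python3 -c "
from h import *
p=cv2.imread('pics/w21.png');cv2.imwrite('pics/w21z.png',cv2.resize(p[60:420,160:480],(533,600),interpolation=cv2.INTER_CUBIC))
print(toolT(env.get_obs())@[0,0,.164,1])"
```

```text
26.05 [0.568  0.1004 0.2869] [ 1.7985e+02  5.0000e-02 -9.6900e+00] [-1.65 -6.38  2.9 ] 0.03980064620981122
[0.56782168 0.09993578 0.12293494 1.        ]
```

View pics/w21z.png

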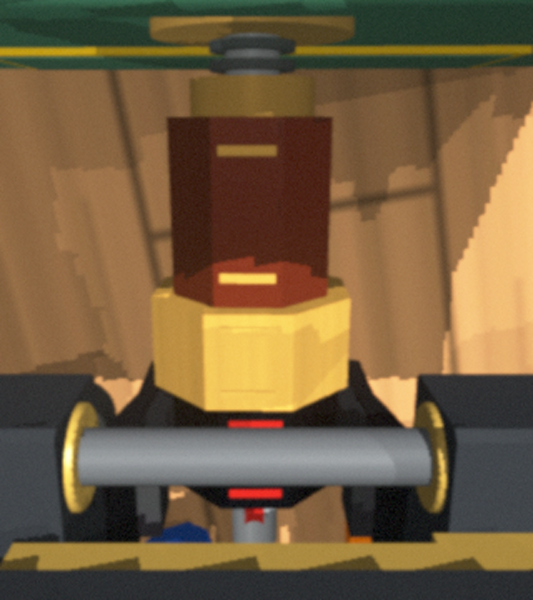

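Request:
carry_out([
  [-0.0003,-0.0015,0,0,1],
  [-0.0003,-0.0015,0,0,1],
  [-0.0003,-0.0015,0,0,1],
])

```text
time_s: 26.4
tool_pos: [0.5678, 0.0999, 0.287]
tool_rot: [180.0, 0.0, -9.6]
force: [0.0, -4.6, 1.4]
grip_width: 0.0397
```

The cap stays put as the force drops, so the latch is carrying the load. Releasing and rising clear.

Request:
carry_out([
  [0,0,0,0,-1],
  [0,0,0,0,-1],
  [0,0,0,0,-1],
  [0,0,0,0,-1],
  [0,0,0,0,-1],
  [0,0,0.01,0,-1],
  [0,0,0.05,0,-1],
  [0,0,0.1,0,-1],
  [-0.005,-0.03,0.1,0,-1],
  [-0.01,-0.06,0.1,0,-1],
  [-0.01,-0.06,0.1,0,-1],
  [-0.01,-0.06,0.1,0,-1],
])

```text
time_s: 27.6
tool_pos: [0.5579, 0.0398, 0.388]
tool_rot: [-180.0, -0.1, -9.7]
force: [0.6, 0.3, 0.0]
grip_width: 0.0872
```

```bash
python3 wl.py w22;  python3 -c "
import cv2
p=cv2.imread('pics/w22.png');cv2.imwrite('pics/w22z.png',cv2.resize(p[0:285,200:420],(463,600),interpolation=cv2.INTER_CUBIC))"
```

```text
27.6 [0.5579 0.0398 0.388 ] [-1.7998e+02 -5.0000e-02 -9.7400e+00] [0.62 0.31 0.04] 0.08724397790371305
```

View pics/w22z.png

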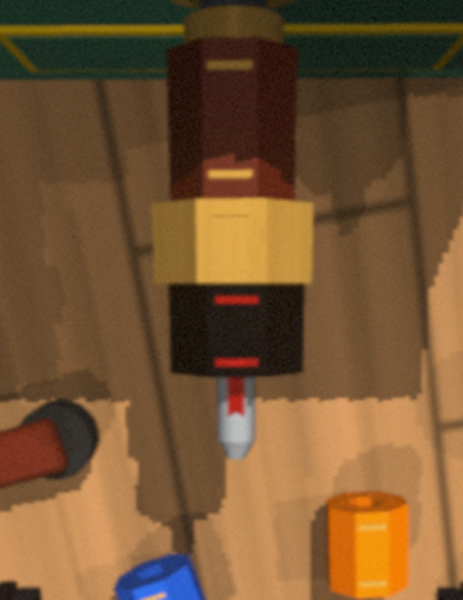

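The stack is held in the right order, with the latch up in front of the cap. I'll back off and make one overall check that nothing else moved.

Request:
carry_out([
  [-0.04,-0.3,0,0,-1],
  [-0.04,-0.3,0,0,-1],
  [-0.04,-0.3,0,0,-1],
  [-0.04,-0.3,0,0,-1],
  [-0.04,-0.3,0,0,-1],
  [-0.04,-0.3,0,0,-1],
  [-0.04,-0.3,0,0,-1],
  [-0.04,-0.3,0,0,-1],
  [-0.04,-0.3,0,0,-1],
  [-0.04,-0.3,0,0,-1],
])

```text
time_s: 28.65
tool_pos: [0.5189, -0.2571, 0.3874]
tool_rot: [-180.0, -0.0, -9.4]
force: [-0.4, 1.0, -1.1]
grip_width: 0.0872
```

```bash
python3 -c "
from h import *
p,d=env.read_camera('top');cv2.imwrite('pics/top23.png',p[:,:,::-1])"
```

```text
(no output)
```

View pics/top23.png

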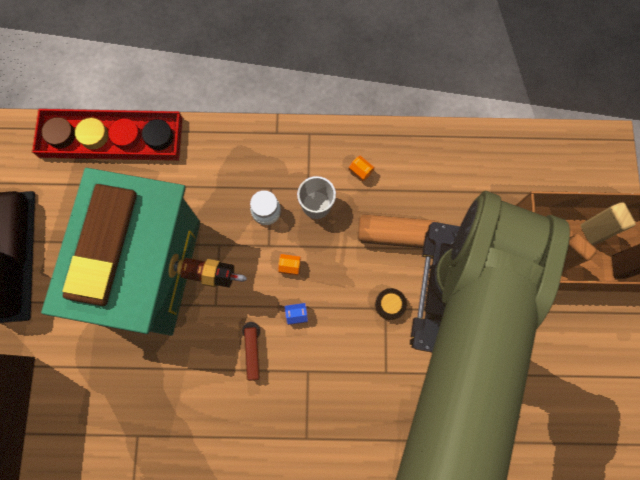

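The stack is on the spindle at about (208,272). Everything visible is at its starting pixels: cup, wax, tin, dauber, brush and look-alikes. The arm hides the dye bottle. Handing in.

```bash
python3 -c "
from cell import env
print(env.sign_off())"
```

```text
the job is handed in; nothing more can be done
None
```

The rosewood roller, brass flange and black end cap are on the spindle in that order, and I handed the job in at about 29 s.

- **Collar and latch:** I pressed the cap in small steps. The collar took contact about 8 mm before the latch, and the latch popped up at about 8.3 mm of compression by my estimate, against the 12 mm limit. The highest force I read was about 13.4 N.
- **Hold check:** As I eased the push off, the cap stayed put, so the latch was carrying the load. After release, the wrist and top views showed the stack in place with the red latch up in front of the cap.
- **Other things on the table:** In the last top view, everything visible was at its starting position. The arm hid the dye bottle, so I did not re-check it. The planned clearance to it when I gripped the flange was about 11 mm, and no unusual force showed there.
- **Disagreements:** Camera and calibration measurements differed by 1–1.5 mm at most. I corrected for this by comparing each part with the spindle in the same wrist picture before threading it.

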